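Lock the telescopic plate stand one hole up and stack a plate on it

ROBOT

A 6-joint arm with a two-finger parallel gripper is mounted at the origin on a cart in front of the work surface, level with it; the furniture and walls round the work are solid. World frame = base frame: x ahead of the robot, y to its left, z up, the work surface at z = 0. Lengths are in mm, angles in rad, forces in N, time in s.
With the tool pointing down it reaches from about 300 to 775 mm from the base axis. Payload 14.6 kg.
Tool frame: the origin (TCP) lies midway between the tips of the shut fingers; the grasp point (between the pads) lies 19 mm behind it (manip.grip_point_offset is the distance from the TCP to the grasp point, in mm); x points along the fingers, z is the direction in which the jaws open and shut, and the axes are right-handed (so a half turn about x gives the same grasp; the last joint's range is limited). The gripper opens to 94 mm and grips with 3 to 60 N. Pads are 16 mm wide; open, the fingers measure 119 mm over their backs; the gripper's body (75 mm by 177 mm) begins 78 mm behind the grasp point.
Start: joints at [1.264, 0.3, 1.521, -0, 1.321, -0.067], TCP at [130.628, 534.252, 205.446] pointing down, gripper open.
Joint ranges: [-3.03, 3.03], [-0.79, 2.21], [0.23, 2.52], [-1.04, 4.18], [0, 3.07], [-2.55, 2.55]. Speed limits (rad/s): [2.22, 2.22, 2.57, 3.14, 3.14, 3.14].

INTERFACE

Orientations are given as [roll, pitch, yaw] about the fixed x, y, z axes, in that order (R = Rz(yaw) Ry(pitch) Rx(roll)).
In Python, from cell import manip, camera, calibration, order gives the robot as it stands.
- The arm moves only by the tool jog_arm, never from a script. Its arguments are lists of equal length, an entry for each row: "turn": the turn, a rotation vector about the tool's x, y, z in degrees, a list of three; "dp": the shift along the tool's x, y, z in cm, a list of three; "gripper": the closure, from 0 (fully open) to 1 (shut). In form: {"turn": [[ax, ay, az], ...], "dp": [[tx, ty, tz], ...], "gripper": [gripper, ...]}. A call has 1 to 8 rows; each row shifts and turns the pose as measured when the row begins, along the tool's axes as they then stand; what a row does not reach is not made up. A row lasts 1/8 s, in which the tool goes at most 62.5 mm and 10.7 degrees, less where a joint would pass 70% of its speed; a pose out of reach is approached as far as the arm can. A call is refused whole if a number of a shift passes 6.25 or a number of a turn 10.7, either way. A call with a gripper value outside its range is refused whole. The fingers move at their own pace and stop on an object; "grip_force" is the grip in N (left out, the last holds). Time passes only in rows, so rows that do not move let the fingers close. It gives the time, the measured TCP pose, the force and the opening at its end, in the units of the state.
- manip.read_state(): the state, without advancing time (a new reading comes with each control period).
- camera(name): name is "side" or "top"; returns (picture, depth): 400x640x3 uint8, red, green, blue; 400x640 float32, mm along the optical axis (not along the pixel's ray), 0 where there is no reading.
- calibration(name): a dict with "K" (3x3 intrinsics, pixels), "world_from_camera" (4x4, takes a point from camera to world coordinates). Camera axes: x right, y down, z forward; pixel columns grow to the right and rows downward; lengths in mm; the calibration is good to about 2 mm. A picture is of the moment at which its call begins. calibration takes no time and is no camera call.
- order.sign_off(): hands the job in, once; it reports no verdict.
The state is a dict: "clock": time; "joints": joint angles; "qd": joint speeds; "effort": joint torques, N m; "eef_pos": TCP position; "eef_rot": TCP orientation; "wrist_force": force on the tool from outside, world axes, zero at the start; "moment": the same for the moment, N m; "finger_gap": finger opening in mm.
Only numpy, scipy, OpenCV 4.12 (cv2) and the standard library are available. Lean on these libraries where they do the work, as an engineer would, in place of code of your own. Each camera call takes 0.05 s, during which the arm holds its last target.

TASK

The telescopic plate stand has been left unlocked between two of its height holes: raise its post to the upper hole and feel for the hole, turning the post either way, until the sprung button pops out through it and locks the post. Then stack the loose well plate squarely on top of the plate that is clipped on the stand, edges in line all round, setting it down gently, and let go. Leave the timer, reagent bottle and tape roll where they are.

Things in the scene. Friction and masses are not known exactly. Their poses are not given: they have to be found in the camera images.
- stand_plate (a point): Centre (half-way up) of the white well plate clipped for good on the stand's deck, on the post's axis. 100 mm long (x), 58 mm wide (y), 24 mm high; flat top 12 mm above this point. The 6 mm deck under it is 58 mm wide too: grip both by the long sides from above. It rides on the inner tube, which slides up and down and turns about the vertical in a fixed outer tube. Here z = 0.182 when the button is level with the upper hole.
- post (a point): Middle of the inner tube, on the post's vertical axis, 58 mm below stand_plate; moves and turns with it. The fixed outer tube round it is 45 mm thick, its top 112 mm above the bench, on a fixed round foot 130 mm wide. Friction holds the post where it is left: sliding it up takes about 10 N, turning it about 0.06 N m. It can turn at least 0.8 rad past the hole either way before an end stop.
- lift (a joint): Height of the inner tube in the outer tube, m. 0.036 when the button is level with the middle of the upper hole, -0.014 would be the lower hole (out of travel); starts between. End stops at -0.004 and 0.050.
- button_tip (a point): Outer tip of the sprung button, 9 mm thick, on the inner tube 92 mm below stand_plate, on the side of that point's -x. The upper hole, 90 mm above the bench, is 13 mm high and 11 mm wide: the button enters within 2 mm of that height and 0.06 rad of turn. The hole is up to 0.9 rad of turn to either side of the start; which side and how far is not given, only seen or felt.
- button (a joint): Sprung button: about 0 (up to 0.0015) while the outer tube's wall holds it in, 0.010 m when popped out fully through a hole. Spring 2 to 4 N. At the hole's edge it comes half out and pulls the turn onward: keep turning until it is fully out. Once out, the post is locked: it turns only within about 0.35 rad of play and slides within about 7 mm, then meets a firm stop.
- loose_plate (a point): Centre (half-way up) of the loose white well plate, the same 100 mm (x) by 58 mm (y) by 24 mm (z) as the one on the stand, flat above and below, lying on the bench; about 0.12 kg. Grip its long sides. Stacked, its centre is 24 mm above stand_plate.
- lab_timer: White timer, 64 x 64 x 18 mm, lying on the bench; origin under its centre. To be left alone.
- reagent_b: White plastic reagent bottle, 48 mm wide, 98 mm high; origin under its centre. To be left alone.
- tape_roll: Roll of brown tape, 94 mm wide, 48 mm high; origin under its centre. To be left alone.
Not all that is in view belongs to the job. Leave any green look-alike of the part that bears stand_plate alone.

How it is judged:
By the outcome, as a careful person would: the job done as asked, in the order asked, and still so for the second after the job is handed in, with the robot touching nothing.
It also fails if it takes over 58 s, if anything falls off the work surface, if the arm or the gripper's body presses on something with over 40 N, if the wrist force passes 120 N, or if a joint passes its speed limit or range.

## Working session

There is one attempt and no reset: what is moved stays moved. The work goes in short steps, Python scripts to look and compute and a tool call to move; the robot and the scene stay as the last step left them, time stands still between calls to the robot, and variables do not carry over. Pictures are saved under pics/ and viewed, and the job is handed in when it is done.

Besides the shell and the picture viewer there is one more tool, called after ">>>" by a JSON object that holds its "fn" and its "kwargs", one argument or row to a line. jog_arm: Moves the arm, as the interface text tells. Its arguments: {"type":"object","properties":{"turn":{"type":"array","items":{"type":"array","items":{"type":"number"}}},"dp":{"type":"array","items":{"type":"array","items":{"type":"number"}}},"gripper":{"type":"array","items":{"type":"number"}},"grip_force":{"type":"number"}},"required":["turn","dp","gripper"]}

```bash
mkdir -p pics; python3 - <<'E'
from cell import manip,camera,calibration
import cv2,numpy as np
print(manip.read_state())
for n in("side","top"):
    p,d=camera(n);cv2.imwrite(f"pics/{n}0.png",p[:,:,::-1]);np.savez(f"{n}0.npz",p=p,d=d)
    c=calibration(n);print(n,c)
E
```

```text
{'clock': 0.0, 'joints': array([ 1.26438584e+00,  3.00457115e-01,  1.52161492e+00, -1.28507478e-05,
        1.32069676e+00, -6.65834316e-02]), 'qd': array([-0.00064627,  0.00020524, -0.00020454, -0.00046783, -0.00060067,
        0.00151807]), 'effort': array([ 2.36655571e-03, -5.31807518e+01, -3.52739561e+01,  7.09346076e-02,
        2.43303092e-02, -9.79320271e-05]), 'eef_pos': array([130.55773059, 533.99492384, 204.87968936]), 'eef_rot': array([ 3.08559194,  1.56962012, -1.8666209 ]), 'wrist_force': array([0.07038007, 0.81507542, 0.60011993]), 'moment': array([ 0.00187704, -0.00167242,  0.01547308]), 'finger_gap': 93.82829312839186}
side {'K': array([[381.74017982,   0.        , 320.56748795],
       [  0.        , 381.74017982, 201.68250265],
       [  0.        ,   0.        ,   1.        ]]), 'world_from_camera': array([[-9.99318180e-01, -5.95453584e-03,  3.64378836e-02,
         4.81766779e+02],
       [-3.48909114e-02,  4.75064697e-01, -8.79258868e-01,
         1.16297405e+03],
       [-1.20747737e-02, -8.79930723e-01, -4.74948548e-01,
         8.28620096e+02],
       [ 0.00000000e+00,  0.00000000e+00,  0.00000000e+00,
         1.00000000e+00]])}
top {'K': array([[374.39895861,   0.        , 323.58210994],
       [  0.        , 374.39895861, 198.33324176],
       [  0.        ,   0.        ,   1.        ]]), 'world_from_camera': array([[-1.14405599e-01, -9.73101925e-01,  1.99960004e-01,
         2.65145611e+02],
       [-9.93424885e-01,  1.11194983e-01, -2.72520357e-02,
        -1.32443068e+02],
       [ 4.28445905e-03, -2.01763030e-01, -9.79424996e-01,
         1.44257094e+03],
       [ 0.00000000e+00,  0.00000000e+00,  0.00000000e+00,
         1.00000000e+00]])}
```

View pics/side0.png

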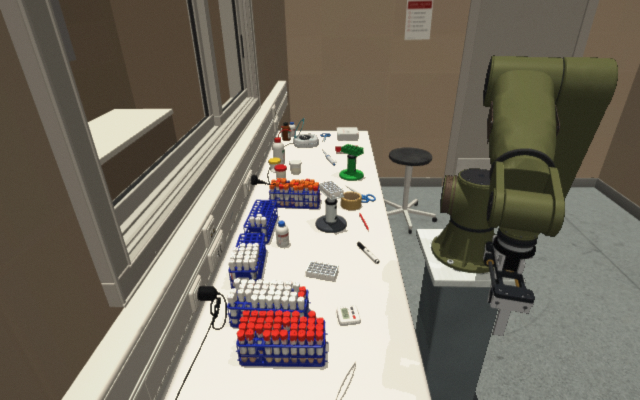

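View pics/top0.png

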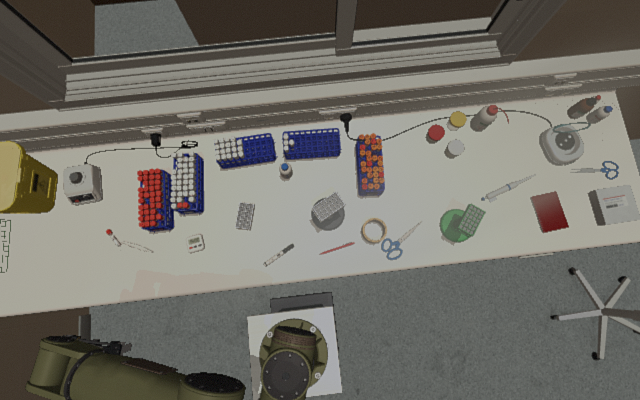

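```bash
cat > h.py <<'E'
import numpy as np,cv2
from cell import manip,camera,calibration
def cloud(n,d):
    c=calibration(n);K=c["K"];T=c["world_from_camera"]
    v,u=np.mgrid[:400,:640]
    P=np.stack([(u-K[0,2])/K[0,0]*d,(v-K[1,2])/K[1,1]*d,d],-1)
    W=P@T[:3,:3].T+T[:3,3]; W[d<=0]=np.nan
    return W
def proj(n,X):
    c=calibration(n);T=np.linalg.inv(c["world_from_camera"]);p=T[:3,:3]@np.array(X,float)+T[:3,3]
    q=c["K"]@p;return q[:2]/q[2]
def rect(W,box,z0,z1):
    u0,v0,u1,v1=box
    Q=W[v0:v1,u0:u1].reshape(-1,3);Q=Q[(Q[:,2]>z0)&(Q[:,2]<z1)]
    r=cv2.minAreaRect(Q[:,:2].astype(np.float32))
    return len(Q),np.median(Q,0),r
def crop(p,box,s,f):
    u0,v0,u1,v1=box
    cv2.imwrite(f,cv2.resize(p[v0:v1,u0:u1,::-1],None,fx=s,fy=s,interpolation=cv2.INTER_CUBIC))
E
python3 - <<'E'
from h import *
t=np.load("top0.npz");s=np.load("side0.npz")
W=cloud("top",t["d"]);S=cloud("side",s["d"])
for b in[(300,185,355,240),(230,195,262,235)]:
    Q=W[b[1]:b[3],b[0]:b[2]].reshape(-1,3);print(np.nanpercentile(Q[:,2],[1,20,50,80,99]))
print(rect(W,(300,185,355,240),130,220));print(rect(W,(230,195,262,235),14,40))
print("side",rect(S,(300,180,350,235),140,220),rect(S,(300,255,345,285),18,40))
for n,b in dict(timer=(183,230,210,255),bottle=(275,158,297,182),tape=(358,215,390,245)).items():
    print(n,rect(W,b,10,150))
crop(s["p"],(285,180,385,290),6,"pics/s1.png");crop(t["p"],(225,180,395,260),4.5,"pics/t1.png")
E
```

```text
[ -6.44994479  -1.35376786   2.22876406  20.09741625 177.99662843]
[-6.68766322 -1.19826095  2.45220997 19.44172438 28.34102236]
(539, array([ 494.45972865, -179.32689796,  171.54095843]), ((496.06640625, -180.56668090820312), (58.20663070678711, 107.38176727294922), 28.0913143157959))
(398, array([522.66520624, 137.5938306 ,  20.95341489]), ((523.1701049804688, 138.30966186523438), (59.90293502807617, 99.23138427734375), 76.2137451171875))
side (331, array([ 495.57205625, -160.21578445,  168.37802304]), ((495.931640625, -176.76495361328125), (61.37181091308594, 110.55079650878906), 28.16204261779785)) (240, array([526.47817511, 139.71086058,  21.00113533]), ((523.68505859375, 139.04013061523438), (63.737361907958984, 99.97856903076172), 74.67562866210938))
timer (273, array([439.63448875, 332.73401383,  16.68316511]), ((439.9739685058594, 334.1718444824219), (62.40437316894531, 63.2557487487793), 10.379682540893555))
bottle (176, array([668.08954503, -39.88848692,  75.08713317]), ((696.9691162109375, -37.19200897216797), (79.20845031738281, 87.3946762084961), 88.60530853271484))
tape (235, array([ 407.42840189, -353.67669599,   45.76245567]), ((401.98699951171875, -350.38311767578125), (107.159423828125, 90.64885711669922), 32.45123291015625))
```

View pics/s1.png

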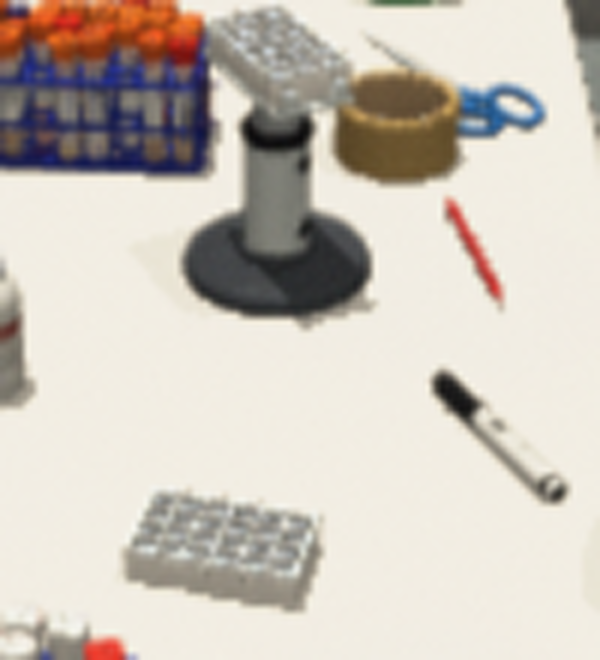

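View pics/t1.png

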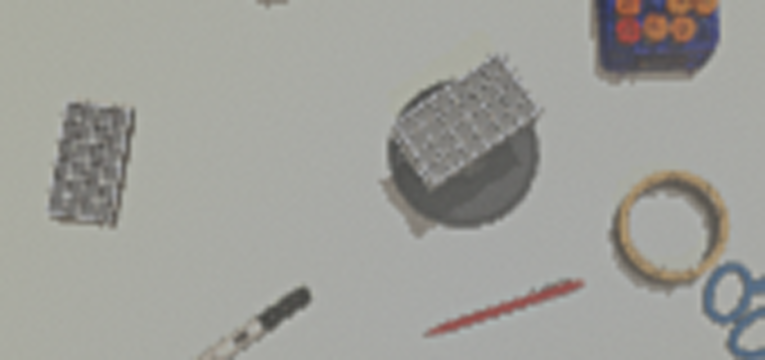

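```bash
python3 - <<'E'
from h import *
t=np.load("top0.npz");s=np.load("side0.npz")
W=cloud("top",t["d"]);S=cloud("side",s["d"])
# heights
def hist(W,b,lo,hi):
    Q=W[b[1]:b[3],b[0]:b[2]].reshape(-1,3);z=Q[:,2];z=z[(z>lo)&(z<hi)];h,e=np.histogram(z,bins=np.arange(lo,hi+1,2));print([(int(a),int(c)) for a,c in zip(e,h)])
hist(W,(300,185,355,240),140,190);hist(W,(230,195,262,235),6,40)
hist(S,(300,175,350,205),140,190);hist(S,(300,255,345,285),6,40)
# bench ref
for W_,b in((W,(265,190,295,230)),(S,(300,245,330,258))):
    print("bench",np.nanmedian(W_[b[1]:b[3],b[0]:b[2],2]),np.nanstd(W_[b[1]:b[3],b[0]:b[2],2]))
# tube axis from side: points z 40..105
Q=S[195:230,310:350].reshape(-1,3);Q=Q[(Q[:,2]>35)&(Q[:,2]<105)]
Q=Q[np.hypot(Q[:,0]-496,Q[:,1]+179)<40]
from scipy.optimize import least_squares
r=least_squares(lambda a:np.hypot(Q[:,0]-a[0],Q[:,1]-a[1])-22.5,[496,-179],loss="soft_l1");print("axis",len(Q),r.x,np.std(r.fun))
# foot from top
Q=W[185:240,300:355].reshape(-1,3);Q=Q[(Q[:,2]>4)&(Q[:,2]<30)]
print("foot",len(Q),cv2.minEnclosingCircle(Q[:,:2].astype(np.float32)),np.median(Q[:,2]))
# hole azimuth
c=calibration("side");
for z,pix in((90,(335.5,207.2)),(40,(335.5,218.3))):
  for ax in((496,-179),tuple(r.x)):
    best=[(np.hypot(*(proj("side",[ax[0]+22.5*np.cos(a),ax[1]+22.5*np.sin(a),z])-pix)),np.degrees(a)) for a in np.arange(1.5,3.6,.02)]
    print(z,ax,min(best))
E
```

```text
[(140, 0), (142, 1), (144, 1), (146, 2), (148, 4), (150, 11), (152, 4), (154, 2), (156, 3), (158, 1), (160, 6), (162, 9), (164, 21), (166, 44), (168, 83), (170, 102), (172, 92), (174, 76), (176, 46), (178, 27), (180, 4), (182, 0), (184, 0), (186, 0), (188, 0)]
[(6, 29), (8, 9), (10, 7), (12, 6), (14, 29), (16, 59), (18, 74), (20, 77), (22, 62), (24, 47), (26, 35), (28, 11), (30, 2), (32, 2), (34, 0), (36, 0), (38, 0)]
[(140, 0), (142, 2), (144, 9), (146, 14), (148, 12), (150, 8), (152, 12), (154, 10), (156, 10), (158, 11), (160, 11), (162, 18), (164, 11), (166, 31), (168, 47), (170, 54), (172, 53), (174, 15), (176, 3), (178, 0), (180, 0), (182, 0), (184, 0), (186, 0), (188, 0)]
[(6, 11), (8, 20), (10, 13), (12, 30), (14, 49), (16, 75), (18, 81), (20, 95), (22, 53), (24, 11), (26, 0), (28, 0), (30, 0), (32, 0), (34, 0), (36, 0), (38, 0)]
bench 0.5502624638390898 3.1778293528774237
bench -2.1248915992931643 1.739602484075799
axis 158 [ 497.18767358 -180.55342243] 2.4450313882125068
foot 653 ((503.9579162597656, -183.30572509765625), 142.96009826660156) 12.68825330477489
90 (496, -179) (np.float64(0.7199630615198203), np.float64(138.65578642165926))
90 (np.float64(497.18767357825453), np.float64(-180.5534224254718)) (np.float64(1.0336854851246735), np.float64(140.94761760218256))
40 (496, -179) (np.float64(1.0001825931043224), np.float64(137.50987083139762))
40 (np.float64(497.18767357825453), np.float64(-180.5534224254718)) (np.float64(1.3180143132686677), np.float64(139.80170201192092))
```

```bash
cat >> h.py <<'E'
from scipy.spatial.transform import Rotation as Ro
def Rtool(jaw_deg):
    a=np.radians(jaw_deg);z=np.array([np.cos(a),np.sin(a),0]);x=np.array([0,0,-1.]);return np.stack([x,np.cross(z,x),z],1)
def plan(pos,jaw,n=None,g=0,start=None,vmax=55,wmax=10):
    st=manip.read_state();p0=np.array(st["eef_pos"]);R0=Ro.from_euler("xyz",st["eef_rot"])
    if start is not None: p0,R0=np.array(start[0],float),Ro.from_matrix(Rtool(start[1]))
    # choose nearer of jaw, jaw+180
    j=R0.as_matrix()[:,2];cur=np.degrees(np.arctan2(j[1],j[0]))
    cands=[Ro.from_matrix(Rtool(jaw+k)) for k in(0,180)]
    R1=min(cands,key=lambda R:(R0.inv()*R).magnitude())
    rv=(R0.inv()*R1).as_rotvec();d=np.array(pos)-p0
    n=n or int(max(np.ceil(np.linalg.norm(d)/vmax),np.ceil(np.degrees(np.linalg.norm(rv))/wmax),1))
    T=np.round(np.degrees(rv)/n,1);D=[]
    for i in range(n):
        R=R0*Ro.from_rotvec(rv*i/n);D.append(np.round(R.inv().apply(d/n)/10,2).tolist())
    print("cur jaw",cur.round(2),"pos",p0.round(1),"q6",st["joints"][5].round(2),"rotdeg",np.degrees(rv).round(2),"t",st["clock"])
    print({"turn":[T.tolist()]*n,"dp":D,"gripper":[g]*n})
E
python3 - <<'E'
from h import *
plan([496,-179.5,215],28.1)
E
```

```text
cur jaw 76.26 pos [130.6 534.  204.9] q6 -0.07 rotdeg [ 4.816e+01 -6.000e-02  2.000e-02] t 0.1
{'turn': [[3.2, -0.0, 0.0], [3.2, -0.0, 0.0], [3.2, -0.0, 0.0], [3.2, -0.0, 0.0], [3.2, -0.0, 0.0], [3.2, -0.0, 0.0], [3.2, -0.0, 0.0], [3.2, -0.0, 0.0], [3.2, -0.0, 0.0], [3.2, -0.0, 0.0], [3.2, -0.0, 0.0], [3.2, -0.0, 0.0], [3.2, -0.0, 0.0], [3.2, -0.0, 0.0], [3.2, -0.0, 0.0]], 'dp': [[-0.06, -3.5, -4.04], [-0.06, -3.72, -3.84], [-0.06, -3.93, -3.63], [-0.06, -4.12, -3.4], [-0.06, -4.31, -3.16], [-0.06, -4.48, -2.92], [-0.07, -4.63, -2.66], [-0.07, -4.78, -2.4], [-0.07, -4.9, -2.13], [-0.07, -5.01, -1.85], [-0.07, -5.11, -1.57], [-0.07, -5.19, -1.28], [-0.07, -5.25, -0.98], [-0.07, -5.3, -0.69], [-0.07, -5.33, -0.39]], 'gripper': [0, 0, 0, 0, 0, 0, 0, 0, 0, 0, 0, 0, 0, 0, 0]}
```

>>> {"fn": "jog_arm", "kwargs": {
  "turn": [
    [3.2,0,0],
    [3.2,0,0],
    [3.2,0,0],
    [3.2,0,0],
    [3.2,0,0],
    [3.2,0,0],
    [3.2,0,0],
    [3.2,0,0]
  ],
  "dp": [
    [-0.06,-3.5,-4.04],
    [-0.06,-3.72,-3.84],
    [-0.06,-3.93,-3.63],
    [-0.06,-4.12,-3.4],
    [-0.06,-4.31,-3.16],
    [-0.06,-4.48,-2.92],
    [-0.07,-4.63,-2.66],
    [-0.07,-4.78,-2.4]
  ],
  "gripper": [0,0,0,0,0,0,0,0],
  "grip_force": 50
}}

```text
clock: 1.1
eef_pos: [326.7, 142.3, 208.8]
eef_rot: [-2.695, 1.567, -1.819]
wrist_force: [1.1, -0.0, -0.7]
finger_gap: 94.3
```

```bash
python3 - <<'E'
from h import *
plan([496,-179.5,215],28.1)
E
```

```text
cur jaw 50.19 pos [326.7 142.3 208.8] q6 -0.56 rotdeg [22.09 -0.18  0.13] t 1.1
{'turn': [[3.2, -0.0, 0.0], [3.2, -0.0, 0.0], [3.2, -0.0, 0.0], [3.2, -0.0, 0.0], [3.2, -0.0, 0.0], [3.2, -0.0, 0.0], [3.2, -0.0, 0.0]], 'dp': [[-0.07, -4.8, -1.98], [-0.08, -4.9, -1.72], [-0.08, -4.99, -1.44], [-0.08, -5.06, -1.17], [-0.08, -5.12, -0.89], [-0.09, -5.16, -0.6], [-0.09, -5.18, -0.32]], 'gripper': [0, 0, 0, 0, 0, 0, 0]}
```

>>> {"fn": "jog_arm", "kwargs": {
  "turn": [
    [3.2,0,0],
    [3.2,0,0],
    [3.2,0,0],
    [3.2,0,0],
    [3.2,0,0],
    [3.2,0,0],
    [3.0,0,0],
    [0,0,0]
  ],
  "dp": [
    [-0.07,-4.8,-1.98],
    [-0.08,-4.9,-1.72],
    [-0.08,-4.99,-1.44],
    [-0.08,-5.06,-1.17],
    [-0.08,-5.12,-0.89],
    [-0.09,-5.16,-0.6],
    [-0.09,-5.18,-0.32],
    [0,0,0]
  ],
  "gripper": [0,0,0,0,0,0,0,0]
}}

```text
clock: 2.1
eef_pos: [496.3, -195.8, 214.1]
eef_rot: [-2.787, 1.567, -2.318]
wrist_force: [-0.7, 0.4, -0.1]
finger_gap: 94.1
```

```bash
python3 - <<'E'
from h import *
plan([496,-179.5,146],28.1)
p,d=camera("side");crop(p,(275,140,395,240),6,"pics/s2.png")
p,d=camera("top");crop(p,(265,160,385,250),6,"pics/t2.png")
E
```

```text
cur jaw 26.93 pos [ 496.3 -195.8  214.1] q6 -0.91 rotdeg [-1.17 -0.18  0.06] t 2.1
{'turn': [[-0.6, -0.1, 0.0], [-0.6, -0.1, 0.0]], 'dp': [[3.4, 0.74, 0.37], [3.4, 0.73, 0.37]], 'gripper': [0, 0]}
```

>>> {"fn": "jog_arm", "kwargs": {
  "turn": [
    [-0.6,-0.1,0.0],
    [-0.6,-0.1,0.0],
    [0,0,0]
  ],
  "dp": [
    [0.5,0.74,0.37],
    [0.5,0.73,0.37],
    [0,0,0]
  ],
  "gripper": [0,0,0]
}}

```text
clock: 2.58
eef_pos: [494.7, -173.0, 204.2]
eef_rot: [-0.72, 1.569, -0.22]
wrist_force: [-0.0, -0.7, -0.2]
finger_gap: 93.8
```

```bash
python3 - <<'E'
from h import *
plan([496.3,-179.5,146],28.1,n=4)
p,d=camera("side");crop(p,(275,140,395,240),6,"pics/s2.png")
p,d=camera("top");crop(p,(265,160,385,250),6,"pics/t2.png")
E
```

```text
cur jaw 28.61 pos [ 494.7 -173.   204.2] q6 -0.91 rotdeg [0.51 0.08 0.07] t 2.575
{'turn': [[0.1, 0.0, 0.0], [0.1, 0.0, 0.0], [0.1, 0.0, 0.0], [0.1, 0.0, 0.0]], 'dp': [[1.46, -0.16, -0.05], [1.46, -0.16, -0.04], [1.46, -0.16, -0.04], [1.46, -0.16, -0.04]], 'gripper': [0, 0, 0, 0]}
```

View pics/s2.png

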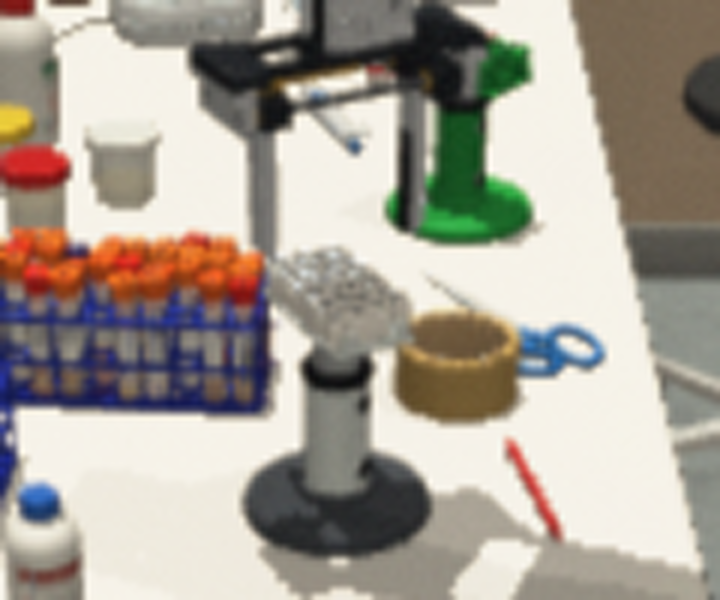

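View pics/t2.png

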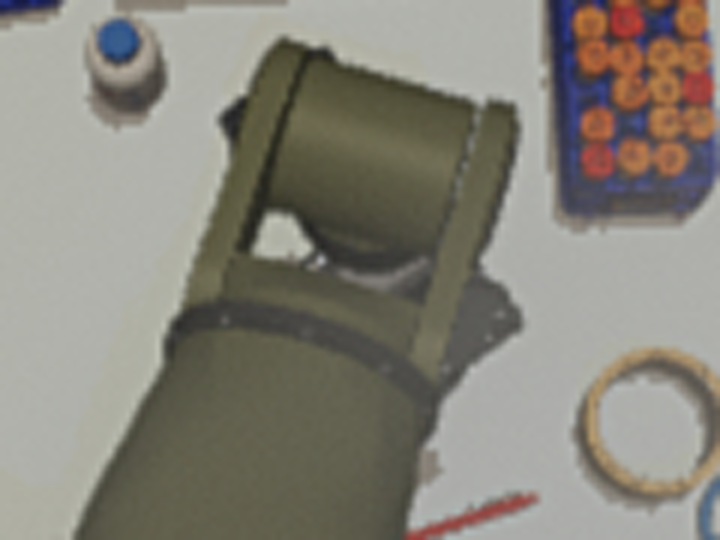

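The side view shows the open fingers (crop x 260 and 410) straddling the plate (270–410), and the upper hole on the tube at (363,403). Next I go down.

>>> {"fn": "jog_arm", "kwargs": {
  "turn": [
    [0.1,0,0],
    [0.1,0,0],
    [0.1,0,0],
    [0.1,0,0],
    [0,0,0]
  ],
  "dp": [
    [1.0,-0.2,-0.05],
    [1.3,-0.2,-0.04],
    [1.5,-0.16,-0.04],
    [1.4,-0.1,-0.04],
    [0,0,0]
  ],
  "gripper": [0,0,0,0,0]
}}

```text
clock: 3.3
eef_pos: [496.3, -181.2, 147.9]
eef_rot: [-0.694, 1.57, -0.204]
wrist_force: [-0.0, 0.4, 0.2]
finger_gap: 94.1
```

```bash
python3 - <<'E'
from h import *
plan([496.3,-179.5,146],28.1,n=2)
E
```

```text
cur jaw 28.08 pos [ 496.3 -181.2  147.9] q6 -0.91 rotdeg [-0.02  0.03  0.02] t 3.3
{'turn': [[-0.0, 0.0, 0.0], [-0.0, 0.0, 0.0]], 'dp': [[0.09, 0.07, 0.04], [0.09, 0.07, 0.04]], 'gripper': [0, 0]}
```

Close.

>>> {"fn": "jog_arm", "kwargs": {
  "turn": [
    [0,0,0],
    [0,0,0],
    [0,0,0],
    [0,0,0],
    [0,0,0],
    [0,0,0]
  ],
  "dp": [
    [0.1,0.1,0.05],
    [0,0,0],
    [0,0,0],
    [0,0,0],
    [0,0,0],
    [0,0,0]
  ],
  "gripper": [0.2,0.3,0.5,0.5,0.5,0.5],
  "grip_force": 20
}}

```text
clock: 4.05
eef_pos: [496.2, -180.5, 148.0]
eef_rot: [-1.381, 1.569, -0.891]
wrist_force: [-1.4, -0.7, -1.3]
finger_gap: 58.4
```

```bash
python3 - <<'E'
from h import *
s=manip.read_state();print(s)
plan([496.3,-179.5,146],28.1,n=2)
E
```

```text
{'clock': 4.05, 'joints': array([-4.17793973e-01,  3.05381295e-01,  1.65333171e+00, -8.79799793e-04,
        1.18129119e+00, -9.07627750e-01]), 'qd': array([-0.00013099, -0.00042078,  0.00208719,  0.00085736, -0.00026754,
        0.00027485]), 'effort': array([ 5.66380564e-01, -5.17318726e+01, -3.38794112e+01,  5.60767448e-02,
        2.86334107e-03,  2.85590527e-02]), 'eef_pos': array([ 496.20137473, -180.47490128,  148.00594723]), 'eef_rot': array([-1.38143306,  1.56901137, -0.89126584]), 'wrist_force': array([-1.43349842, -0.67498074, -1.33887048]), 'moment': array([-0.02808843, -0.07822325,  0.02084281]), 'finger_gap': 58.39621002327364}
cur jaw 28.08 pos [ 496.2 -180.5  148. ] q6 -0.91 rotdeg [-0.02  0.02  0.1 ] t 4.05
{'turn': [[-0.0, 0.0, 0.1], [-0.0, 0.0, 0.1]], 'dp': [[0.1, 0.04, 0.03], [0.1, 0.04, 0.03]], 'gripper': [0, 0]}
```

>>> {"fn": "jog_arm", "kwargs": {
  "turn": [
    [0,0,0],
    [0,0,0],
    [0,0,0],
    [0,0,0],
    [0,0,0],
    [0,0,0],
    [0,0,0],
    [0,0,0]
  ],
  "dp": [
    [0,0,0],
    [-0.3,0,0],
    [-0.3,0,0],
    [-0.3,0,0],
    [-0.3,0,0],
    [-0.3,0,0],
    [-0.3,0,0],
    [0,0,0]
  ],
  "gripper": [0.6,0.6,0.6,0.6,0.6,0.6,0.6,0.6],
  "grip_force": 45
}}

```text
clock: 5.05
eef_pos: [496.1, -180.2, 165.3]
eef_rot: [-2.095, 1.57, -1.605]
wrist_force: [0.8, -3.0, -6.6]
finger_gap: 57.6
```

```bash
python3 - <<'E'
from h import *
p,d=camera("side");np.savez("s3.npz",p=p,d=d);crop(p,(290,150,370,225),8,"pics/s3.png")
plan([496.3,-179.5,167],28.1,n=2)
E
```

```text
cur jaw 28.08 pos [ 496.1 -180.2  165.2] q6 -0.91 rotdeg [-0.02 -0.01  0.02] t 5.1
{'turn': [[-0.0, -0.0, 0.0], [-0.0, -0.0, 0.0]], 'dp': [[-0.09, 0.03, 0.03], [-0.09, 0.03, 0.03]], 'gripper': [0, 0]}
```

View pics/s3.png

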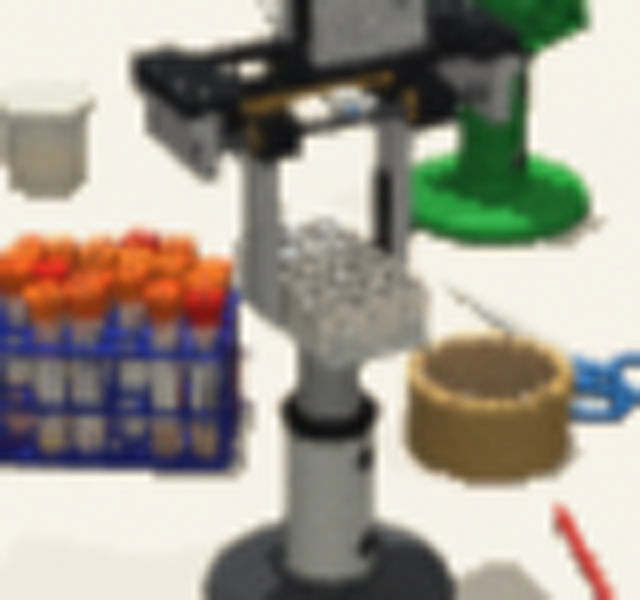

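>>> {"fn": "jog_arm", "kwargs": {
  "turn": [
    [0,0,0],
    [0,0,0],
    [-2.5,0,0],
    [-2.5,0,0],
    [-2.5,0,0],
    [-2.5,0,0],
    [-2.5,0,0],
    [0,0,0]
  ],
  "dp": [
    [-0.18,0,0],
    [0,0,0],
    [0,0,0],
    [0,0,0],
    [0,0,0],
    [0,0,0],
    [0,0,0],
    [0,0,0]
  ],
  "gripper": [0.6,0.6,0.6,0.6,0.6,0.6,0.6,0.6]
}}

```text
clock: 6.1
eef_pos: [495.6, -180.1, 167.3]
eef_rot: [2.171, 1.57, 2.885]
wrist_force: [1.6, -2.6, -9.8]
finger_gap: 57.9
```

```bash
python3 - <<'E'
from h import *
p,d=camera("side");np.savez("s4.npz",p=p,d=d);crop(p,(290,150,370,225),8,"pics/s4.png")
plan([496.3,-179.5,167],28.1,n=2);print(manip.read_state()["moment"],manip.read_state()["wrist_force"])
a=np.load("side0.npz")["d"];S0=cloud("side",a);S1=cloud("side",d)
for S,b in((S0,(300,175,350,205)),(S1,(300,172,350,202)),(S0,(300,255,345,285)),(S1,(300,255,345,285))):
    Q=S[b[1]:b[3],b[0]:b[2]].reshape(-1,3);Q=Q[(Q[:,2]>10)&(np.abs(Q[:,0]-500)<55)&((np.abs(Q[:,1]+179)<50)|(Q[:,1]>50))&(Q[:,2]<205)]
    h,e=np.histogram(Q[:,2],bins=np.arange(8,210,3));print([(int(x),int(y)) for x,y in zip(e,h) if y>8])
E
```

```text
cur jaw 40.86 pos [ 495.6 -180.1  167.3] q6 -1.13 rotdeg [12.76 -0.05 -0.06] t 6.15
{'turn': [[6.4, -0.0, -0.0], [6.4, -0.0, -0.0]], 'dp': [[0.01, -0.0, 0.05], [0.01, 0.0, 0.05]], 'gripper': [0, 0]}
[-0.3304911  -0.6546753   0.07992906] [ 0.24999241 -2.87665451 -9.24351068]
[(107, 16), (110, 19), (113, 10), (146, 13), (149, 14), (152, 14), (155, 10), (158, 14), (161, 18), (164, 23), (167, 63), (170, 78), (173, 35)]
[(110, 9), (113, 9), (164, 21), (167, 13), (170, 15), (173, 14), (176, 17), (179, 17), (182, 21), (185, 45), (188, 70), (191, 53), (194, 10), (197, 11)]
[(11, 30), (14, 72), (17, 98), (20, 96), (23, 31)]
[(11, 25), (14, 67), (17, 110), (20, 95), (23, 26)]
```

View pics/s4.png

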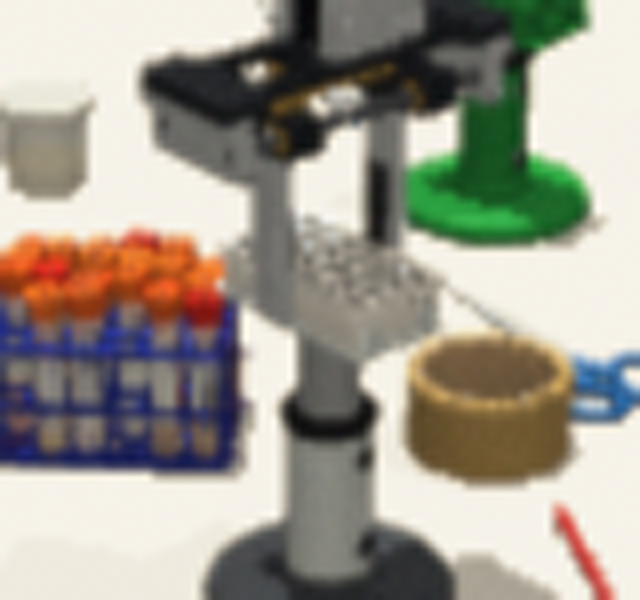

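The plate turned with the grip by about 13° and the height is up about 19 mm. The hole is still dark at crop (365,458). I'll keep turning.

>>> {"fn": "jog_arm", "kwargs": {
  "turn": [
    [-2.0,0,0],
    [-2.0,0,0],
    [-2.0,0,0],
    [0,0,0]
  ],
  "dp": [
    [0,0,0],
    [0,0,0],
    [0,0,0],
    [0,0,0]
  ],
  "gripper": [0.6,0.6,0.6,0.6]
}}

```text
clock: 6.65
eef_pos: [495.4, -180.1, 167.3]
eef_rot: [2.134, 1.569, 2.958]
wrist_force: [0.8, -1.5, -9.0]
finger_gap: 57.9
```

```bash
python3 - <<'E'
from h import *
s=manip.read_state();print(s["moment"],s["wrist_force"])
plan([496.3,-179.5,167],28.1,n=2)
E
```

```text
[-0.27416129 -0.49090157  0.1375556 ] [ 0.75693766 -1.51964624 -9.018393  ]
cur jaw 47.22 pos [ 495.4 -180.1  167.3] q6 -1.24 rotdeg [19.12 -0.07 -0.08] t 6.65
{'turn': [[9.6, -0.0, -0.0], [9.6, -0.0, -0.0]], 'dp': [[0.02, -0.01, 0.06], [0.02, -0.0, 0.06]], 'gripper': [0, 0]}
```

>>> {"fn": "jog_arm", "kwargs": {
  "turn": [
    [-2.0,0,0],
    [-2.0,0,0],
    [-2.0,0,0],
    [0,0,0]
  ],
  "dp": [
    [0,0,0],
    [0,0,0],
    [0,0,0],
    [0,0,0]
  ],
  "gripper": [0.6,0.6,0.6,0.6]
}}

```text
clock: 7.15
eef_pos: [495.2, -180.2, 167.3]
eef_rot: [2.045, 1.569, 2.981]
wrist_force: [-0.4, -3.1, -8.7]
finger_gap: 58.0
```

```bash
python3 - <<'E'
from h import *
s=manip.read_state();print(s["moment"],s["wrist_force"])
p,d=camera("side");crop(p,(290,150,370,225),8,"pics/s5.png")
plan([496.3,-179.5,167],28.1,n=2)
E
```

```text
[-0.2264768  -0.30926085  0.04917428] [-0.44352461 -3.06282761 -8.66446695]
cur jaw 53.61 pos [ 495.2 -180.2  167.3] q6 -1.35 rotdeg [25.51 -0.08 -0.1 ] t 7.2
{'turn': [[12.8, -0.0, -0.0], [12.8, -0.0, -0.0]], 'dp': [[0.01, -0.02, 0.06], [0.01, -0.01, 0.06]], 'gripper': [0, 0]}
```

View pics/s5.png

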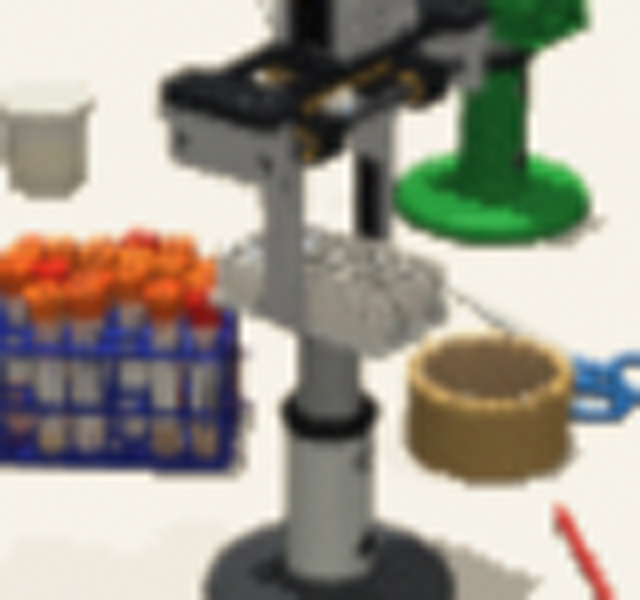

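The upper hole at crop (362,462) has turned grey, so the button is coming into it. I'll keep turning gently.

>>> {"fn": "jog_arm", "kwargs": {
  "turn": [
    [-1.5,0,0],
    [-1.5,0,0],
    [-1.5,0,0],
    [0,0,0]
  ],
  "dp": [
    [0,0,0],
    [0,0,0],
    [0,0,0],
    [0,0,0]
  ],
  "gripper": [0.6,0.6,0.6,0.6]
}}

```text
clock: 7.7
eef_pos: [495.1, -180.2, 167.3]
eef_rot: [1.995, 1.568, 3.014]
wrist_force: [-0.1, -3.3, -8.7]
finger_gap: 57.9
```

```bash
python3 - <<'E'
from h import *
s=manip.read_state();print(s["moment"],s["wrist_force"])
p,d=camera("side");crop(p,(310,190,350,225),16,"pics/s6.png")
plan([496.3,-179.5,167],28.1,n=2)
E
```

```text
[-0.22521275 -0.2589486  -0.05502477] [-0.11671847 -3.28571196 -8.74621179]
cur jaw 58.39 pos [ 495.1 -180.2  167.3] q6 -1.44 rotdeg [30.29 -0.1  -0.11] t 7.75
{'turn': [[15.1, -0.0, -0.1], [15.1, -0.0, -0.1]], 'dp': [[0.02, -0.03, 0.06], [0.02, -0.02, 0.07]], 'gripper': [0, 0]}
```

View pics/s6.png

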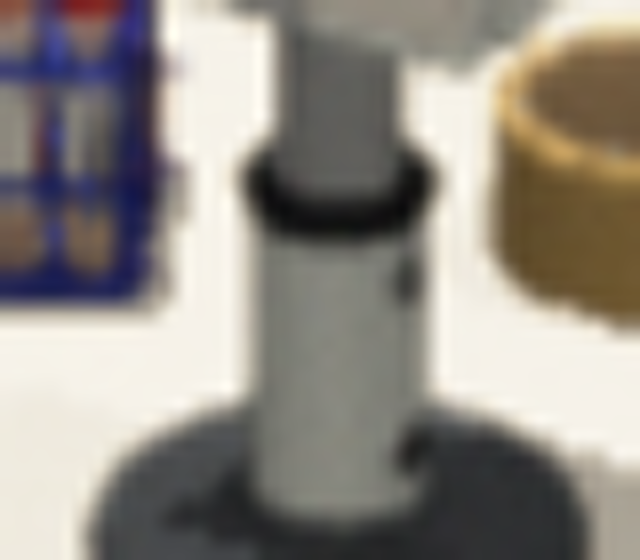

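>>> {"fn": "jog_arm", "kwargs": {
  "turn": [
    [-1.5,0,0],
    [-1.5,0,0],
    [-1.5,0,0],
    [0,0,0]
  ],
  "dp": [
    [0,0,0],
    [0,0,0],
    [0,0,0],
    [0,0,0]
  ],
  "gripper": [0.6,0.6,0.6,0.6]
}}

```text
clock: 8.25
eef_pos: [494.9, -180.1, 167.3]
eef_rot: [1.762, 1.568, 2.864]
wrist_force: [-0.3, -2.7, -7.1]
finger_gap: 58.0
```

```bash
python3 - <<'E'
from h import *
s=manip.read_state();print(s["moment"],s["wrist_force"])
p,d=camera("side");crop(p,(310,160,350,225),12,"pics/s7.png")
plan([496.3,-179.5,167],28.1,n=2)
E
```

```text
[-0.16451274  0.03056697 -0.41456384] [-0.32984394 -2.70552883 -7.11324804]
cur jaw 63.13 pos [ 494.9 -180.1  167.3] q6 -1.52 rotdeg [35.03 -0.09 -0.15] t 8.3
{'turn': [[17.5, -0.0, -0.1], [17.5, -0.0, -0.1]], 'dp': [[0.01, -0.05, 0.06], [0.01, -0.03, 0.07]], 'gripper': [0, 0]}
```

View pics/s7.png

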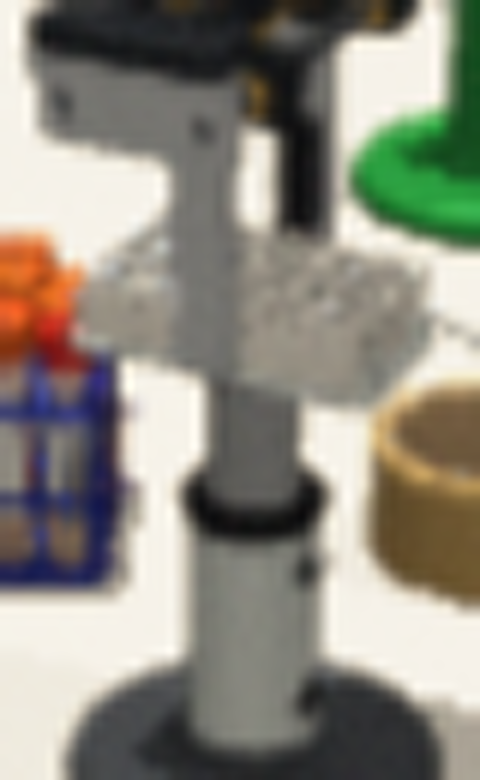

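Moment −0.41 N·m is a firm stop at +35°, as expected once the button is out. I'll turn back to check for a stop on the other side.

>>> {"fn": "jog_arm", "kwargs": {
  "turn": [
    [2.2,0,0],
    [2.5,0,0],
    [2.5,0,0],
    [2.5,0,0],
    [2.5,0,0],
    [2.0,0,0],
    [1.5,0,0],
    [0,0,0]
  ],
  "dp": [
    [0,0,0],
    [0,0,0],
    [0,0,0],
    [0,0,0],
    [0,0,0],
    [0,0,0],
    [0,0,0],
    [0,0,0]
  ],
  "gripper": [0.6,0.6,0.6,0.6,0.6,0.6,0.6,0.6]
}}

```text
clock: 9.3
eef_pos: [495.5, -180.2, 167.3]
eef_rot: [2.569, 1.569, -2.894]
wrist_force: [-0.1, -3.2, -7.5]
finger_gap: 57.8
```

```bash
python3 - <<'E'
from h import *
s=manip.read_state();print(s["moment"],s["wrist_force"])
plan([496.3,-179.5,167],28.1,n=2)
E
```

```text
[-0.1643993  -0.19451312  0.06834194] [-0.1386585  -3.19218573 -7.54025956]
cur jaw 47.0 pos [ 495.5 -180.2  167.3] q6 -1.24 rotdeg [18.9  -0.09 -0.04] t 9.3
{'turn': [[9.4, -0.0, -0.0], [9.4, -0.0, -0.0]], 'dp': [[0.01, -0.01, 0.05], [0.01, 0.0, 0.05]], 'gripper': [0, 0]}
```

>>> {"fn": "jog_arm", "kwargs": {
  "turn": [
    [1.5,0,0],
    [1.5,0,0],
    [0,0,0]
  ],
  "dp": [
    [0,0,0],
    [0,0,0],
    [0,0,0]
  ],
  "gripper": [0.6,0.6,0.6]
}}

```text
clock: 9.68
eef_pos: [495.5, -180.3, 167.3]
eef_rot: [2.862, 1.569, -2.656]
wrist_force: [-1.9, -2.3, -8.6]
finger_gap: 57.7
```

```bash
python3 - <<'E'
from h import *
s=manip.read_state();print(s["moment"],s["wrist_force"])
p,d=camera("side");crop(p,(310,160,350,225),12,"pics/s8.png")
plan([496.3,-179.5,167],28.1,n=2)
E
```

```text
[-0.2655715  -0.26578878  0.3966928 ] [-1.85491972 -2.29103981 -8.63071288]
cur jaw 43.88 pos [ 495.5 -180.3  167.3] q6 -1.18 rotdeg [15.78 -0.1  -0.02] t 9.725
{'turn': [[7.9, -0.1, -0.0], [7.9, -0.1, -0.0]], 'dp': [[0.01, -0.0, 0.06], [0.01, 0.01, 0.05]], 'gripper': [0, 0]}
```

View pics/s8.png

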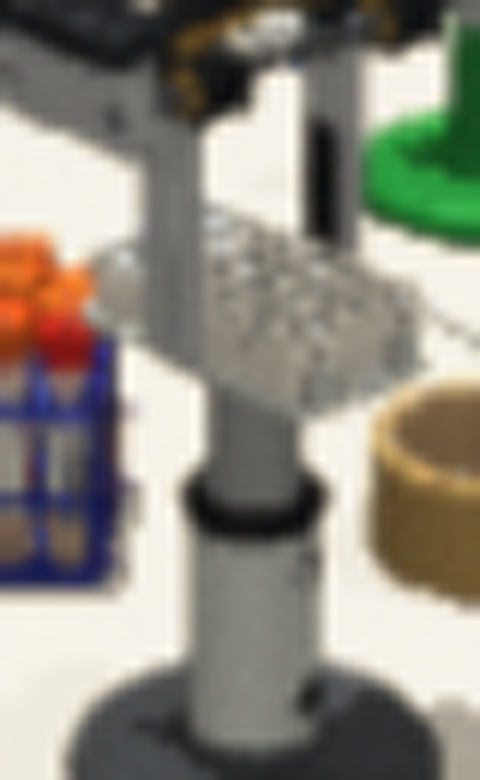

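>>> {"fn": "jog_arm", "kwargs": {
  "turn": [
    [-3.2,0,0],
    [-3.2,0,0],
    [-3.2,0,0],
    [0,0,0],
    [0,0,0]
  ],
  "dp": [
    [0,0,0],
    [0,0,0],
    [0,0,0],
    [0,0,0],
    [0,0,0]
  ],
  "gripper": [0.6,0.6,0.6,0.6,0.6]
}}

```text
clock: 10.35
eef_pos: [495.3, -180.2, 167.3]
eef_rot: [2.235, 1.569, -3.112]
wrist_force: [-0.1, -2.6, -8.9]
finger_gap: 57.8
```

```bash
python3 - <<'E'
from h import *
s=manip.read_state();print(s["moment"],s["wrist_force"])
plan([496.3,-180.5,167],53.6,n=2)
E
```

```text
[-0.22496237 -0.14064877 -0.00616842] [-0.11578469 -2.64515377 -8.91500873]
cur jaw 53.61 pos [ 495.3 -180.2  167.3] q6 -1.35 rotdeg [ 0.01 -0.07 -0.09] t 10.35
{'turn': [[0.0, -0.0, -0.0], [0.0, -0.0, -0.0]], 'dp': [[0.01, -0.05, 0.02], [0.01, -0.05, 0.02]], 'gripper': [0, 0]}
```

>>> {"fn": "jog_arm", "kwargs": {
  "turn": [
    [0,0,0],
    [0,0,0],
    [0,0,0],
    [0,0,0],
    [0,0,0],
    [0,0,0],
    [0,0,0],
    [0,0,0]
  ],
  "dp": [
    [0,0,0],
    [0,0,0],
    [0,0,0],
    [0,0,0],
    [-1.5,0,0],
    [-3,0,0],
    [-4,0,0],
    [-1,0,0]
  ],
  "gripper": [0.3,0.1,0,0,0,0,0,0]
}}

```text
clock: 11.35
eef_pos: [496.2, -179.8, 270.0]
eef_rot: [-1.35, 1.568, -0.415]
wrist_force: [0.6, 0.5, 0.0]
finger_gap: 94.0
```

```bash
python3 - <<'E'
from h import *
p,d=camera("side");crop(p,(280,150,380,230),8,"pics/s9.png")
plan([523.4,138.6,240],-13.8)
E
```

```text
cur jaw 53.54 pos [ 496.2 -179.8  269.9] q6 -1.35 rotdeg [67.34  0.12  0.11] t 11.4
{'turn': [[9.6, 0.0, 0.0], [9.6, 0.0, 0.0], [9.6, 0.0, 0.0], [9.6, 0.0, 0.0], [9.6, 0.0, 0.0], [9.6, 0.0, 0.0], [9.6, 0.0, 0.0]], 'dp': [[0.42, 2.39, 3.89], [0.42, 3.01, 3.44], [0.42, 3.54, 2.88], [0.42, 3.97, 2.25], [0.42, 4.29, 1.56], [0.42, 4.49, 0.82], [0.43, 4.57, 0.06]], 'gripper': [0, 0, 0, 0, 0, 0, 0]}
```

View pics/s9.png

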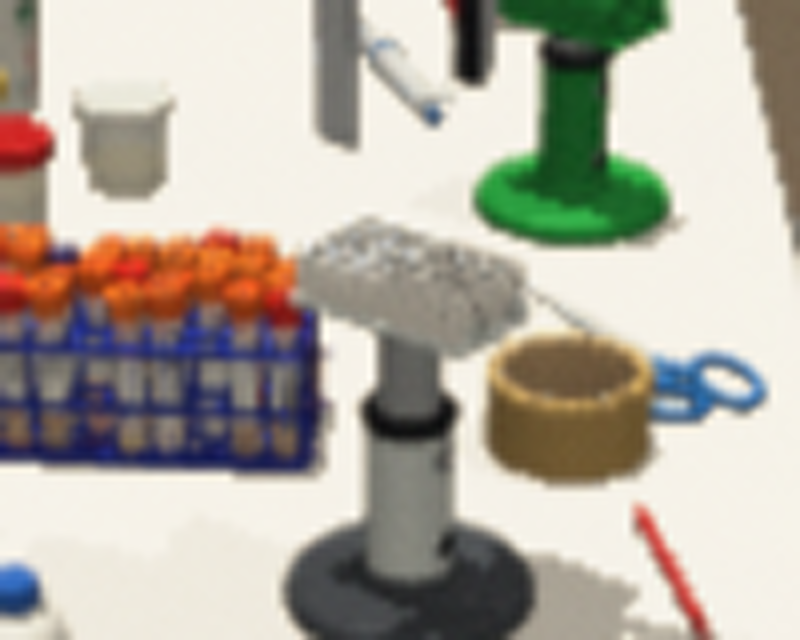

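The upper hole (crop 440,460) is filled with grey, while the lower one at (445,548) stays dark. So the button is in. Now the loose plate: I'll refine its pose and fly over.

```bash
cat >> h.py <<'E'
from scipy.optimize import minimize
def fitrect(W,box,z0,z1,x0,L=100,B=58):
    u0,v0,u1,v1=box;Q=W[v0:v1,u0:u1].reshape(-1,3);Q=Q[(Q[:,2]>z0)&(Q[:,2]<z1)][:,:2]
    def loc(a):
        t=np.radians(a[2]);c,s=np.cos(t),np.sin(t);d=Q-a[:2];return d@[c,s],d@[-s,c]   # long, short(jaw at a2+90)
    def cost(a):
        l,s=loc(a);sg=1.5
        # likelihood of uniform rect blurred + outlier
        from scipy.special import erf
        f=lambda x,h:(erf((x+h)/sg)-erf((x-h)/sg))/2/(2*h)
        return -np.mean(np.log(f(l,L/2)*f(s,B/2)+1e-6))
    def extent(a):
        l,s=loc(a);return [np.percentile(x,[2,98]).round(1) for x in(l,s)]
    r=minimize(cost,x0,method="Nelder-Mead",options=dict(xatol=.01,fatol=1e-6,initial_simplex=np.array(x0)+np.array([[0,0,0],[4,0,0],[0,4,0],[0,0,5]])))
    l=extent(r.x);return len(Q),r.x.round(2),l
E
python3 - <<'E'
from h import *
W=cloud("top",np.load("top0.npz")["d"]);S=cloud("side",np.load("side0.npz")["d"])
print(fitrect(W,(300,185,355,240),150,200,[496,-180,-62]),fitrect(W,(225,190,265,240),8,40,[523,138.5,-14]))
print(fitrect(S,(295,175,355,210),150,200,[496,-178,-62]),fitrect(S,(295,250,350,290),8,40,[523,138.5,-14]))
for i in range(2):
    p,d=camera("top");W=cloud("top",d);print(fitrect(W,(225,190,265,240),8,40,[523,138.5,-14]))
    p,d=camera("side");W=cloud("side",d);print(fitrect(W,(295,250,350,290),8,40,[523,138.5,-14]))
plan([523.4,138.6,150],75.5)
E
```

```text
(531, array([ 494.91, -179.09,  -62.02]), [array([-49.6,  50.4]), array([-28.3,  28.6])]) (422, array([522.62, 137.6 , -13.86]), [array([-48.5,  48.9]), array([-28.7,  28.9])])
(294, array([ 497.01, -176.17,  -62.3 ]), [array([-51.8,  52.2]), array([-28.6,  28. ])]) (427, array([523.6 , 140.06, -14.15]), [array([-49. ,  48.1]), array([-30.5,  29.5])])
(432, array([522.57, 137.33, -14.12]), [array([-48.6,  49.5]), array([-28.6,  28.7])])
(425, array([523.41, 140.02, -14.02]), [array([-48.8,  48.4]), array([-30.5,  29.7])])
(426, array([522.83, 137.36, -13.81]), [array([-49.1,  49.2]), array([-29. ,  29.5])])
(417, array([523.48, 140.64, -14.27]), [array([-48.5,  48.1]), array([-30.3,  29.8])])
cur jaw 53.54 pos [ 495.3 -179.4  265.4] q6 -1.35 rotdeg [-21.96  -0.    -0.19] t 11.6
{'turn': [[-3.1, -0.0, -0.0], [-3.1, -0.0, -0.0], [-3.1, -0.0, -0.0], [-3.1, -0.0, -0.0], [-3.1, -0.0, -0.0], [-3.1, -0.0, -0.0], [-3.1, -0.0, -0.0]], 'dp': [[1.65, 2.37, 3.89], [1.65, 2.16, 4.02], [1.65, 1.93, 4.13], [1.65, 1.7, 4.23], [1.65, 1.47, 4.32], [1.65, 1.23, 4.39], [1.65, 0.99, 4.45]], 'gripper': [0, 0, 0, 0, 0, 0, 0]}
```

>>> {"fn": "jog_arm", "kwargs": {
  "turn": [
    [-3.2,0,0],
    [-3.2,0,0],
    [-3.2,0,0],
    [-3.2,0,0],
    [-3.2,0,0],
    [-3.2,0,0],
    [-3.2,0,0],
    [0,0,0]
  ],
  "dp": [
    [0.5,2.37,3.89],
    [1.0,2.16,4.02],
    [1.65,1.93,4.13],
    [1.65,1.7,4.23],
    [1.65,1.47,4.32],
    [1.65,1.23,4.0],
    [1.65,0.6,2.2],
    [0,0,0]
  ],
  "gripper": [0,0,0,0,0,0,0,0]
}}

```text
clock: 12.6
eef_pos: [513.0, 121.1, 156.0]
eef_rot: [1.733, 1.553, 3.069]
wrist_force: [0.0, -0.2, 0.1]
finger_gap: 93.9
```

```bash
python3 - <<'E'
from h import *
plan([523.5,138,60],76,n=4)
E
```

```text
cur jaw 76.56 pos [513.  121.1 156. ] q6 -1.18 rotdeg [ 0.55 -0.17 -1.02] t 12.6
{'turn': [[0.1, -0.0, -0.3], [0.1, -0.0, -0.3], [0.1, -0.0, -0.3], [0.1, -0.0, -0.3]], 'dp': [[2.4, -0.2, 0.48], [2.4, -0.19, 0.48], [2.4, -0.18, 0.48], [2.4, -0.16, 0.47]], 'gripper': [0, 0, 0, 0]}
```

>>> {"fn": "jog_arm", "kwargs": {
  "turn": [
    [0.1,0,-0.3],
    [0.1,0,-0.3],
    [0.1,0,-0.3],
    [0.1,0,-0.1],
    [0,0,0]
  ],
  "dp": [
    [2.0,-0.25,0.5],
    [2.4,-0.2,0.5],
    [2.4,-0.15,0.4],
    [2.4,-0.1,0.2],
    [0,0,0]
  ],
  "gripper": [0,0,0,0,0]
}}

```text
clock: 13.22
eef_pos: [523.2, 130.9, 61.8]
eef_rot: [3.026, 1.567, -1.937]
wrist_force: [0.1, -0.5, 0.5]
finger_gap: 93.8
```

```bash
python3 - <<'E'
from h import *
plan([523.5,138,4],76,n=4)
E
```

```text
cur jaw 75.66 pos [523.2 130.9  61.8] q6 -1.14 rotdeg [-0.34 -0.24 -0.03] t 13.225
{'turn': [[-0.1, -0.1, -0.0], [-0.1, -0.1, -0.0], [-0.1, -0.1, -0.0], [-0.1, -0.1, -0.0]], 'dp': [[1.45, 0.03, 0.18], [1.45, 0.03, 0.18], [1.45, 0.03, 0.18], [1.45, 0.03, 0.17]], 'gripper': [0, 0, 0, 0]}
```

>>> {"fn": "jog_arm", "kwargs": {
  "turn": [
    [-0.1,-0.1,0],
    [-0.1,-0.1,0],
    [-0.1,0,0],
    [0,0,0],
    [0,0,0]
  ],
  "dp": [
    [0.5,0.05,0.35],
    [1.5,0.03,0.25],
    [1.8,0.03,0.1],
    [1.2,0,0],
    [0,0,0]
  ],
  "gripper": [0,0,0,0,0]
}}

```text
clock: 13.85
eef_pos: [524.7, 137.6, 10.3]
eef_rot: [-1.31, 1.569, 0.015]
wrist_force: [0.6, -0.3, 0.8]
finger_gap: 93.9
```

```bash
python3 - <<'E'
from h import *
plan([523.5,138,4],76,n=2)
p,d=camera("side");crop(p,(270,220,370,300),8,"pics/s10.png")
E
```

```text
cur jaw 75.89 pos [524.7 137.6  10.3] q6 -1.14 rotdeg [-0.11  0.02  0.07] t 13.85
{'turn': [[-0.1, 0.0, 0.0], [-0.1, 0.0, 0.0]], 'dp': [[0.32, 0.06, 0.0], [0.32, 0.06, 0.0]], 'gripper': [0, 0]}
```

View pics/s10.png

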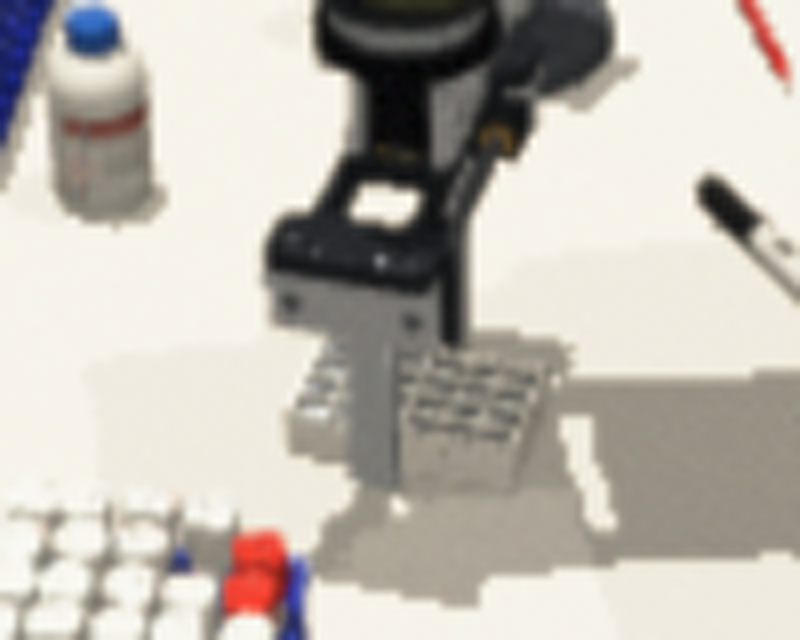

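```bash
python3 - <<'E'
from h import *
def pc(X): return ((proj("side",X)-[270,220])*8).round(0)
c=np.array([523.4,138.7,0]);a=np.radians(-14);l=np.array([np.cos(a),np.sin(a),0]);s=np.array([-np.sin(a),np.cos(a),0])
for i in(-50,50):
  for z in (0,24): print("plate near corner",i,z,pc(c+l*i+s*29+[0,0,z]))
  print("far top",pc(c+l*i-s*29+[0,0,24]))
t=np.array([524.7,137.6,10.3]);
for i in(-8,0,8): print("finger inner/outer tip",i,pc(t+l*i+s*47),pc(t+l*i+s*59.5))
p,d=camera("side");W=cloud("side",d)
Q=W[225:290,290:330].reshape(-1,3);q=(Q-t);k=(q@s>40)&(q@s<70)&(Q[:,2]>25)&(Q[:,2]<75);print(k.sum(),np.percentile(q[k]@l,[2,50,98]),np.percentile(q[k]@s,[2,50,98]))
E
```

```text
plate near corner -50 0 [512. 488.]
plate near corner -50 24 [512. 442.]
far top [546. 357.]
plate near corner 50 0 [281. 447.]
plate near corner 50 24 [279. 402.]
far top [321. 320.]
finger inner/outer tip -8 [398. 477.] [390. 496.]
finger inner/outer tip 0 [380. 474.] [371. 493.]
finger inner/outer tip 8 [361. 470.] [352. 490.]
86 [-8.79694982  0.05202817 10.65838399] [52.93879343 61.03821472 65.28393386]
```

>>> {"fn": "jog_arm", "kwargs": {
  "turn": [
    [-0.1,0,0],
    [0,0,0],
    [0,0,0],
    [0,0,0],
    [0,0,0],
    [0,0,0],
    [0,0,0],
    [0,0,0]
  ],
  "dp": [
    [0.3,0.15,0.05],
    [0.3,0,0],
    [0,0,0],
    [0,0,0],
    [0,0,0],
    [0,0,0],
    [0,0,0],
    [0,0,0]
  ],
  "gripper": [0,0,0,0.2,0.3,0.5,0.5,0.5],
  "grip_force": 15
}}

```text
clock: 14.95
eef_pos: [524.6, 138.7, 6.3]
eef_rot: [-1.2, 1.566, 0.127]
wrist_force: [0.8, 0.1, -0.5]
finger_gap: 57.7
```

```bash
python3 - <<'E'
from h import *
plan([523.5,138,4],76,n=2);print(manip.read_state()["wrist_force"])
E
```

```text
cur jaw 75.99 pos [524.6 138.7   6.3] q6 -1.13 rotdeg [-0.01  0.11  0.28] t 14.95
{'turn': [[-0.0, 0.1, 0.1], [-0.0, 0.1, 0.1]], 'dp': [[0.12, 0.04, -0.05], [0.12, 0.04, -0.05]], 'gripper': [0, 0]}
[ 0.83569274  0.05951208 -0.46874517]
```

>>> {"fn": "jog_arm", "kwargs": {
  "turn": [
    [0,0,0],
    [0,0,0],
    [0,0.1,0.2],
    [0,0,0],
    [0,0,0],
    [0,0,0],
    [0,0,0],
    [0,0,0]
  ],
  "dp": [
    [0,0,0],
    [0,0,0],
    [0.3,0.1,0],
    [0.05,0,0],
    [0,0,0],
    [0,0,0],
    [0,0,0],
    [0,0,0]
  ],
  "gripper": [0.3,0.3,0.3,0.3,0.3,0.5,0.5,0.5],
  "grip_force": 20
}}

```text
clock: 15.95
eef_pos: [523.5, 139.0, 2.5]
eef_rot: [-1.524, 1.57, -0.198]
wrist_force: [-0.1, 0.4, 0.3]
finger_gap: 57.8
```

```bash
python3 - <<'E'
from h import *
plan([523.5,138,4],76,n=2);print(manip.read_state()["wrist_force"])
E
```

```text
cur jaw 75.99 pos [523.5 139.    2.5] q6 -1.13 rotdeg [-0.01  0.    0.05] t 15.95
{'turn': [[-0.0, 0.0, 0.0], [-0.0, 0.0, 0.0]], 'dp': [[-0.08, -0.01, -0.05], [-0.08, -0.01, -0.05]], 'gripper': [0, 0]}
[-0.08889344  0.41710661  0.34738697]
```

>>> {"fn": "jog_arm", "kwargs": {
  "turn": [
    [0,0,0],
    [0,0,0],
    [0,0,0],
    [0,0,0],
    [0,0,0],
    [0,0,0],
    [0,0,0]
  ],
  "dp": [
    [0,0,0],
    [-1,0,0],
    [-2.5,0,0],
    [-4.5,0,0],
    [-6,0,0],
    [-6,0,0],
    [-3,0,0]
  ],
  "gripper": [0.6,0.6,0.6,0.6,0.6,0.6,0.6],
  "grip_force": 30
}}

```text
clock: 16.82
eef_pos: [521.6, 138.7, 240.6]
eef_rot: [2.133, 1.568, -2.824]
wrist_force: [0.3, 0.1, -2.0]
finger_gap: 57.7
```

```bash
python3 - <<'E'
from h import *
plan([496.3,-180.5,260],53.6,n=8);print(manip.read_state()["wrist_force"],manip.read_state()["finger_gap"])
E
```

```text
cur jaw 75.99 pos [521.6 138.7 240.6] q6 -1.13 rotdeg [22.39 -0.12 -0.12] t 16.825
{'turn': [[2.8, -0.0, -0.0], [2.8, -0.0, -0.0], [2.8, -0.0, -0.0], [2.8, -0.0, -0.0], [2.8, -0.0, -0.0], [2.8, -0.0, -0.0], [2.8, -0.0, -0.0], [2.8, -0.0, -0.0]], 'dp': [[-0.24, -0.66, -3.95], [-0.24, -0.85, -3.91], [-0.24, -1.04, -3.86], [-0.24, -1.23, -3.81], [-0.24, -1.41, -3.74], [-0.24, -1.59, -3.67], [-0.24, -1.77, -3.59], [-0.24, -1.94, -3.5]], 'gripper': [0, 0, 0, 0, 0, 0, 0, 0]}
[ 0.26510007  0.09604062 -1.98178095] 57.664030184347475
```

>>> {"fn": "jog_arm", "kwargs": {
  "turn": [
    [2.8,0,0],
    [2.8,0,0],
    [2.8,0,0],
    [2.8,0,0],
    [2.8,0,0],
    [2.8,0,0],
    [2.8,0,0],
    [2.0,0,0]
  ],
  "dp": [
    [-0.1,-0.5,-3.0],
    [-0.1,-0.85,-3.91],
    [-0.1,-1.04,-3.86],
    [-0.1,-1.23,-3.81],
    [-0.1,-1.41,-3.74],
    [-0.1,-1.59,-3.67],
    [0,-1.77,-3.59],
    [0,-0.8,-1.7]
  ],
  "gripper": [0.6,0.6,0.6,0.6,0.6,0.6,0.6,0.6]
}}

```text
clock: 17.82
eef_pos: [494.3, -156.8, 255.5]
eef_rot: [-1.072, 1.564, -0.132]
wrist_force: [-0.5, -0.0, -1.7]
finger_gap: 57.7
```

```bash
python3 - <<'E'
from h import *
plan([496.3,-180.5,235],53.6,n=3)
E
```

```text
cur jaw 53.86 pos [ 494.3 -156.8  255.5] q6 -1.32 rotdeg [0.26 0.18 0.33] t 17.825
{'turn': [[0.1, 0.1, 0.1], [0.1, 0.1, 0.1], [0.1, 0.1, 0.1]], 'dp': [[0.68, -0.52, -0.6], [0.68, -0.52, -0.6], [0.68, -0.52, -0.6]], 'gripper': [0, 0, 0]}
```

>>> {"fn": "jog_arm", "kwargs": {
  "turn": [
    [0.1,0.1,0.1],
    [0.1,0.1,0.1],
    [0,0,0.1],
    [0,0,0]
  ],
  "dp": [
    [0.6,-0.3,-0.4],
    [0.6,-0.4,-0.5],
    [0.5,-0.3,-0.3],
    [0,0,0]
  ],
  "gripper": [0.6,0.6,0.6,0.6]
}}

```text
clock: 18.32
eef_pos: [495.1, -172.4, 237.8]
eef_rot: [2.947, 1.57, -2.398]
wrist_force: [1.0, 1.1, -0.9]
finger_gap: 57.9
```

```bash
python3 - <<'E'
from h import *
plan([496.3,-180.5,235],53.6,n=2)
p,d=camera("side");np.savez("s11.npz",p=p,d=d);crop(p,(280,140,380,220),8,"pics/s11.png")
p,d=camera("top");np.savez("t11.npz",p=p,d=d);crop(p,(280,165,380,245),8,"pics/t11.png")
E
```

```text
cur jaw 53.74 pos [ 495.1 -172.4  237.8] q6 -1.34 rotdeg [ 0.14 -0.02 -0.  ] t 18.325
{'turn': [[0.1, -0.0, -0.0], [0.1, -0.0, -0.0]], 'dp': [[0.14, -0.29, -0.29], [0.14, -0.29, -0.29]], 'gripper': [0, 0]}
```

View pics/s11.png

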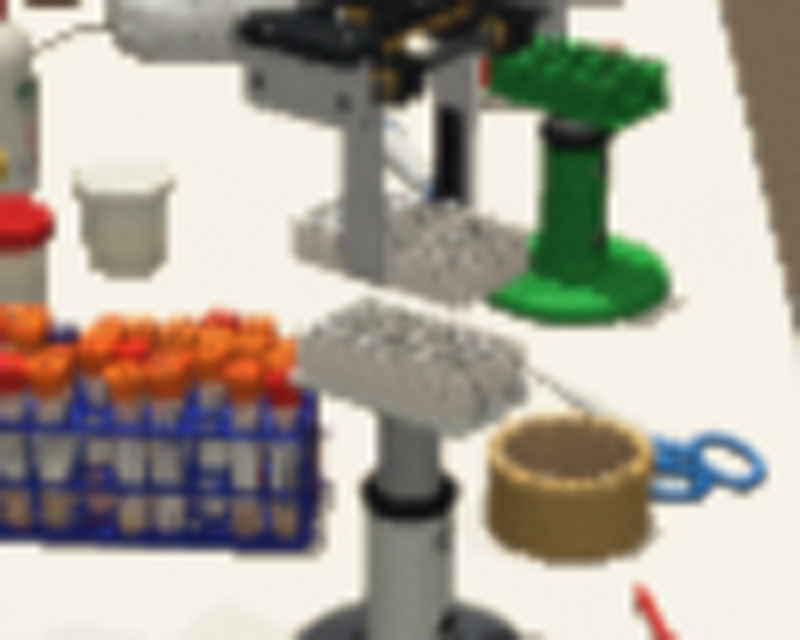

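View pics/t11.png

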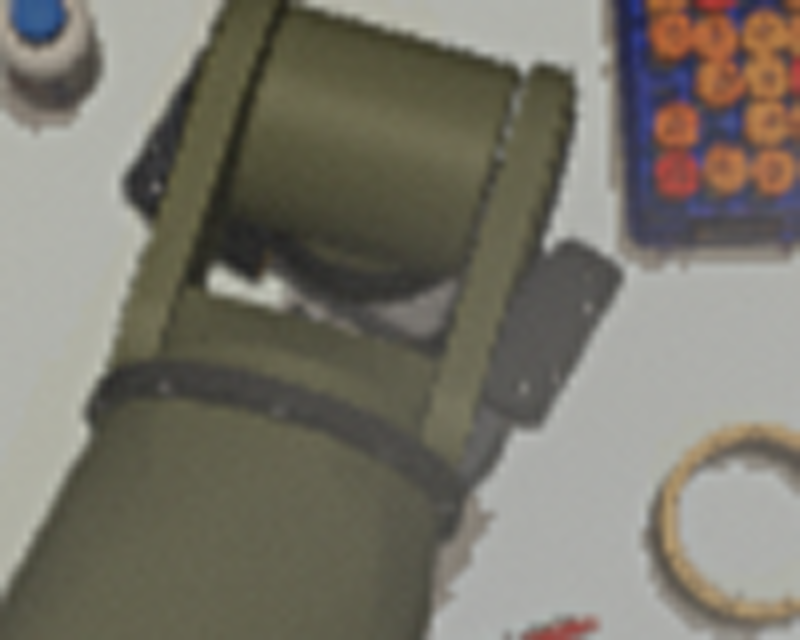

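```bash
python3 - <<'E'
from h import *
z=np.load("s11.npz");S=cloud("side",z["d"])
tcp=np.array([495.1,-172.4,237.8])
def extents(c,z0,z1,ang=-36.4):
    a=np.radians(ang);l=np.array([np.cos(a),np.sin(a),0]);s=np.array([-np.sin(a),np.cos(a),0])
    Q=S[150:210,300:360].reshape(-1,3);q=Q-np.array([c[0],c[1],0]);L=q@l;B=q@s
    k=(Q[:,2]>z0)&(Q[:,2]<z1)&(np.abs(L)<70)&(np.abs(B)<45)
    return k.sum(),np.percentile(L[k],[1,3,97,99]).round(1),np.percentile(B[k],[1,5,50,95]).round(1),np.percentile(Q[k,2],[1,50,80,99]).round(1)
print("stand",extents((496.3,-180.5),165,215))
print("held",extents(tcp,228,275))
print(fitrect(S,(295,170,355,200),168,210,[496,-178,-36.4]))
print(fitrect(S,(295,155,355,182),232,262,[495,-170,-36.4]))
E
```

```text
stand (np.int64(352), array([-53.1, -52.1,  46.8,  49.8]), array([-28.6, -24.9,  15. ,  31.6]), array([165.7, 186.7, 191.5, 194.5]))
held (np.int64(318), array([-52. , -51.2,  45.4,  48. ]), array([-35.8, -29.3,  16.5,  41.6]), array([233.7, 254.1, 257.1, 272.2]))
(319, array([ 496.5 , -176.46,  -35.78]), [array([-49.6,  50. ]), array([-31. ,  29.3])])
(290, array([ 496.51, -166.72,  -35.58]), [array([-49.5,  49. ]), array([-34.9,  38.5])])
```

>>> {"fn": "jog_arm", "kwargs": {
  "turn": [
    [0.1,0,0],
    [0,0,0],
    [0,0,0],
    [0,0,0]
  ],
  "dp": [
    [0.5,-0.3,-0.3],
    [0.9,-0.25,-0.2],
    [0.9,0,0],
    [0,0,0]
  ],
  "gripper": [0.6,0.6,0.6,0.6]
}}

```text
clock: 18.92
eef_pos: [496.8, -179.7, 213.5]
eef_rot: [-2.226, 1.57, -1.29]
wrist_force: [1.2, 0.6, -1.2]
finger_gap: 57.8
```

```bash
python3 - <<'E'
from h import *
plan([496.1,-180.5,203],53.6,n=2)
E
```

```text
cur jaw 53.67 pos [ 496.8 -179.7  213.5] q6 -1.35 rotdeg [ 0.07 -0.01  0.02] t 18.925
{'turn': [[0.0, -0.0, 0.0], [0.0, -0.0, 0.0]], 'dp': [[0.52, 0.0, -0.05], [0.52, 0.0, -0.05]], 'gripper': [0, 0]}
```

>>> {"fn": "jog_arm", "kwargs": {
  "turn": [
    [0.1,0,0],
    [0,0,0],
    [0,0,0],
    [0,0,0]
  ],
  "dp": [
    [0.5,0,-0.08],
    [0.5,0,0],
    [0,0,0],
    [0,0,0]
  ],
  "gripper": [0.6,0.6,0.6,0.6]
}}

```text
clock: 19.42
eef_pos: [496.4, -180.3, 203.1]
eef_rot: [-1.717, 1.57, -0.782]
wrist_force: [-0.2, 0.3, -1.0]
finger_gap: 57.9
```

```bash
python3 - <<'E'
from h import *
plan([496.1,-180.5,197],53.6,n=2);print(manip.read_state()["wrist_force"])
p,d=camera("side");np.savez("s12.npz",p=p,d=d);crop(p,(300,150,360,205),12,"pics/s12.png")
E
```

```text
cur jaw 53.57 pos [ 496.4 -180.3  203.1] q6 -1.35 rotdeg [-0.03 -0.01  0.05] t 19.425
{'turn': [[-0.0, -0.0, 0.0], [-0.0, -0.0, 0.0]], 'dp': [[0.3, 0.01, -0.02], [0.3, 0.01, -0.02]], 'gripper': [0, 0]}
[-0.17488183  0.3286013  -1.03106517]
```

View pics/s12.png

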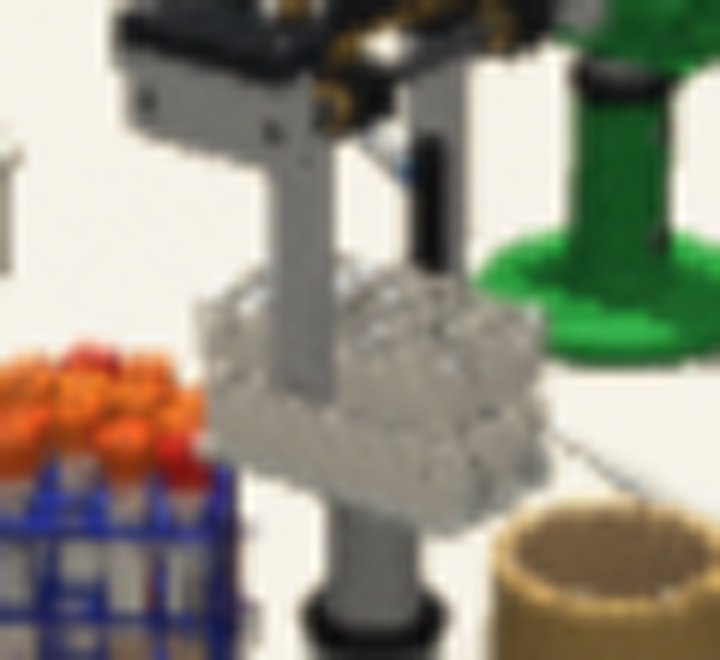

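The plates hover in line, with left edges at crop x≈203 and right at ≈547. I'll lower slowly.

>>> {"fn": "jog_arm", "kwargs": {
  "turn": [
    [0,0,0],
    [0,0,0],
    [0,0,0],
    [0,0,0]
  ],
  "dp": [
    [0.18,0.01,-0.02],
    [0.18,0,0],
    [0.12,0,0],
    [0,0,0]
  ],
  "gripper": [0.6,0.6,0.6,0.6]
}}

```text
clock: 19.98
eef_pos: [496.3, -180.4, 198.1]
eef_rot: [-1.634, 1.57, -0.699]
wrist_force: [-0.3, -0.0, -1.6]
finger_gap: 58.0
```

>>> {"fn": "jog_arm", "kwargs": {
  "turn": [
    [0,0,0],
    [0,0,0]
  ],
  "dp": [
    [0.1,0,0],
    [0,0,0]
  ],
  "gripper": [0.6,0.6]
}}

```text
clock: 20.23
eef_pos: [496.3, -180.5, 197.1]
eef_rot: [-1.596, 1.57, -0.661]
wrist_force: [1.1, 0.9, -1.6]
finger_gap: 57.9
```

>>> {"fn": "jog_arm", "kwargs": {
  "turn": [
    [0,0,0],
    [0,0,0]
  ],
  "dp": [
    [0.08,0,0],
    [0,0,0]
  ],
  "gripper": [0.6,0.6]
}}

```text
clock: 20.48
eef_pos: [496.4, -180.5, 196.5]
eef_rot: [-1.539, 1.569, -0.604]
wrist_force: [-0.6, 0.5, -1.8]
finger_gap: 57.7
```

```bash
python3 - <<'E'
from h import *
print(manip.read_state()["wrist_force"],manip.read_state()["moment"])
E
```

```text
[-0.57044855  0.53488652 -1.7556639 ] [-0.05109054  0.00135964  0.00444383]
```

>>> {"fn": "jog_arm", "kwargs": {
  "turn": [
    [0,0,0],
    [0,0,0]
  ],
  "dp": [
    [0.08,0,0],
    [0,0,0]
  ],
  "gripper": [0.6,0.6]
}}

```text
clock: 20.72
eef_pos: [496.4, -180.5, 195.7]
eef_rot: [-1.533, 1.569, -0.598]
wrist_force: [-0.2, -0.4, -2.1]
finger_gap: 58.0
```

>>> {"fn": "jog_arm", "kwargs": {
  "turn": [
    [0,0,0],
    [0,0,0]
  ],
  "dp": [
    [0.08,0,0],
    [0,0,0]
  ],
  "gripper": [0.6,0.6]
}}

```text
clock: 20.98
eef_pos: [496.4, -180.5, 195.0]
eef_rot: [-1.531, 1.569, -0.596]
wrist_force: [-0.3, 0.4, -1.1]
finger_gap: 57.3
```

>>> {"fn": "jog_arm", "kwargs": {
  "turn": [
    [0,0,0],
    [0,0,0]
  ],
  "dp": [
    [0.06,0,0],
    [0,0,0]
  ],
  "gripper": [0.6,0.6]
}}

```text
clock: 21.22
eef_pos: [496.4, -180.5, 194.4]
eef_rot: [-1.523, 1.569, -0.588]
wrist_force: [0.7, -0.6, -0.6]
finger_gap: 58.1
```

>>> {"fn": "jog_arm", "kwargs": {
  "turn": [
    [0,0,0],
    [0,0,0]
  ],
  "dp": [
    [0.06,0,0],
    [0,0,0]
  ],
  "gripper": [0.6,0.6]
}}

```text
clock: 21.48
eef_pos: [496.6, -180.6, 194.1]
eef_rot: [-1.51, 1.568, -0.575]
wrist_force: [-0.1, -0.2, 0.7]
finger_gap: 57.4
```

>>> {"fn": "jog_arm", "kwargs": {
  "turn": [
    [0,0,0],
    [0,0,0]
  ],
  "dp": [
    [0.05,0,0],
    [0,0,0]
  ],
  "gripper": [0.6,0.6]
}}

```text
clock: 21.72
eef_pos: [496.6, -180.7, 194.0]
eef_rot: [-1.484, 1.568, -0.549]
wrist_force: [-1.0, 0.3, 1.3]
finger_gap: 57.7
```

```bash
python3 - <<'E'
from h import *
print(manip.read_state()["wrist_force"],manip.read_state()["moment"])
p,d=camera("side");np.savez("s13.npz",p=p,d=d);crop(p,(300,150,360,205),12,"pics/s13.png")
E
```

```text
[-0.97971424  0.26398078  1.25861203] [ 0.11018623  0.2690563  -0.00318213]
```

View pics/s13.png

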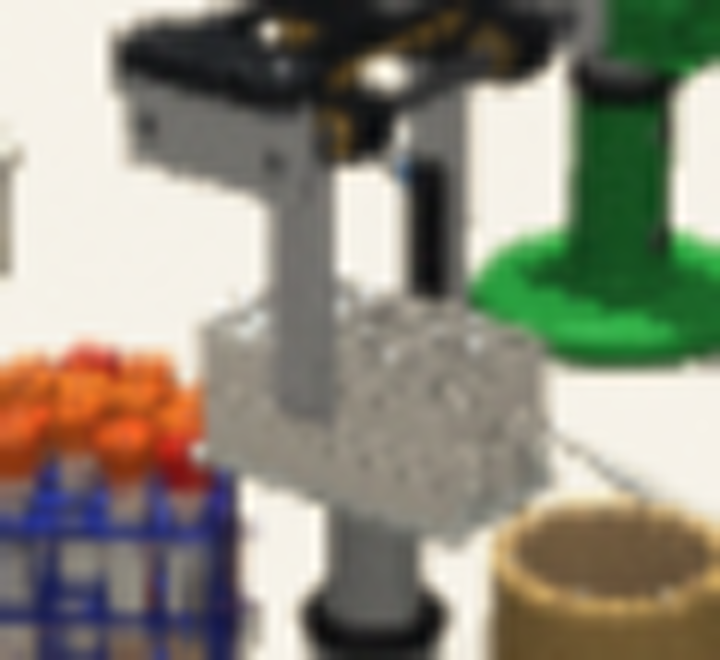

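The plates are in contact: the force changed by about +2.8 N and there is no gap. The edges at crop x≈203 and 547 are straight. Release.

>>> {"fn": "jog_arm", "kwargs": {
  "turn": [
    [0,0,0],
    [0,0,0],
    [0,0,0],
    [0,0,0],
    [0,0,0]
  ],
  "dp": [
    [0,0,0],
    [0,0,0],
    [0,0,0],
    [0,0,0],
    [0,0,0]
  ],
  "gripper": [0.35,0.25,0.1,0,0]
}}

```text
clock: 22.4
eef_pos: [496.6, -180.6, 193.4]
eef_rot: [-1.5, 1.568, -0.564]
wrist_force: [0.5, 0.1, 0.3]
finger_gap: 93.2
```

>>> {"fn": "jog_arm", "kwargs": {
  "turn": [
    [0,0,0],
    [0,0,0],
    [0,0,0],
    [0,0,0],
    [0,0,0],
    [0,0,0]
  ],
  "dp": [
    [-1,0,0],
    [-2,0,0],
    [-3,0,0],
    [-4,0,0],
    [-3,0,0],
    [0,0,0]
  ],
  "gripper": [0,0,0,0,0,0]
}}

```text
clock: 23.15
eef_pos: [496.0, -180.3, 330.9]
eef_rot: [-1.428, 1.566, -0.493]
wrist_force: [0.4, -0.4, -0.5]
finger_gap: 93.8
```

```bash
python3 - <<'E'
from h import *
p,d=camera("side");np.savez("s14.npz",p=p,d=d);crop(p,(300,150,360,205),12,"pics/s14.png")
plan([400,60,330],53.6)
E
```

```text
cur jaw 53.57 pos [ 495.7 -180.2  329.4] q6 -1.35 rotdeg [-0.03  0.01  0.14] t 23.2
{'turn': [[-0.0, 0.0, 0.0], [-0.0, 0.0, 0.0], [-0.0, 0.0, 0.0], [-0.0, 0.0, 0.0], [-0.0, 0.0, 0.0]], 'dp': [[-0.02, 4.39, 2.73], [-0.02, 4.39, 2.73], [-0.02, 4.39, 2.73], [-0.02, 4.39, 2.73], [-0.01, 4.39, 2.73]], 'gripper': [0, 0, 0, 0, 0]}
```

View pics/s14.png

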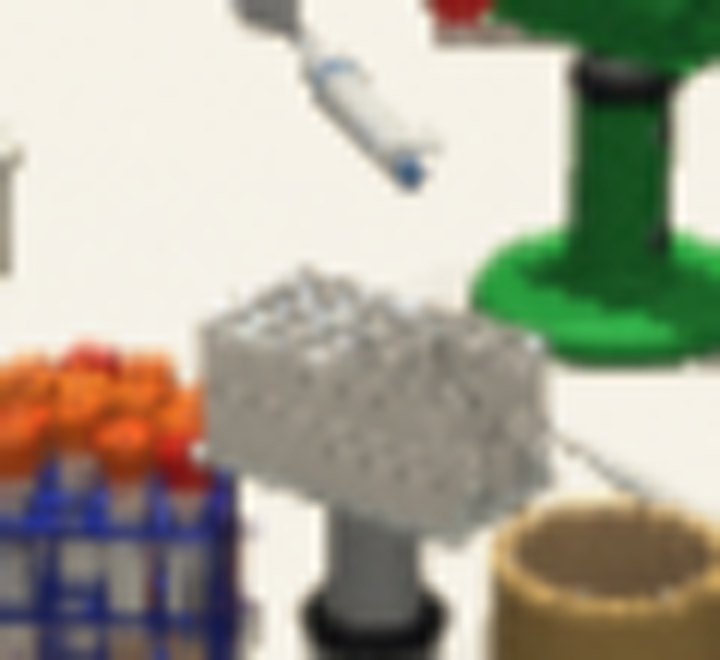

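The stack stands with straight edges. I'll move aside for a top view.

>>> {"fn": "jog_arm", "kwargs": {
  "turn": [
    [0,0,0],
    [0,0,0],
    [0,0,0],
    [0,0,0],
    [0,0,0],
    [0,0,0],
    [0,0,0]
  ],
  "dp": [
    [0,3,2],
    [0,4.3,2.7],
    [0,4.3,2.7],
    [0,4.3,2.7],
    [0,4.3,2.7],
    [0,1,0.5],
    [0,0,0]
  ],
  "gripper": [0,0,0,0,0,0,0]
}}

```text
clock: 24.08
eef_pos: [399.0, 58.9, 321.2]
eef_rot: [2.13, 1.561, 3.064]
wrist_force: [0.3, 0.7, 0.2]
finger_gap: 94.3
```

```bash
python3 - <<'E'
from h import *
p,d=camera("top");np.savez("t15.npz",p=p,d=d);crop(p,(265,160,385,250),6,"pics/t15.png")
W=cloud("top",d);print("top",fitrect(W,(300,180,355,240),195,240,[496,-180,-36.4]),np.nanmedian(W[180:240,300:355,2][W[180:240,300:355,2]>195]))
p,d=camera("side");crop(p,(280,150,380,230),8,"pics/s15.png");S=cloud("side",d)
print("side all",fitrect(S,(295,160,355,205),205,240,[496,-178,-36.4]),"lower",fitrect(S,(295,170,355,205),165,190,[496,-178,-36.4]))
s=manip.read_state();print(s["clock"],s["eef_pos"],s["qd"].round(2))
E
```

```text
top (530, array([ 496.57, -178.8 ,  -36.4 ]), [array([-48.8,  48.2]), array([-28.3,  28.1])]) 212.39750275528286
side all (217, array([ 497.58, -176.85,  -36.71]), [array([-49.7,  50. ]), array([-30.1,  29.6])]) lower (167, array([ 495.93, -173.73,  -35.45]), [array([-49.5,  48.8]), array([-27.7,  28.2])])
24.175 [399.42939018  58.08320929 321.30883259] [-0.01  0.   -0.01 -0.    0.    0.  ]
```

View pics/t15.png

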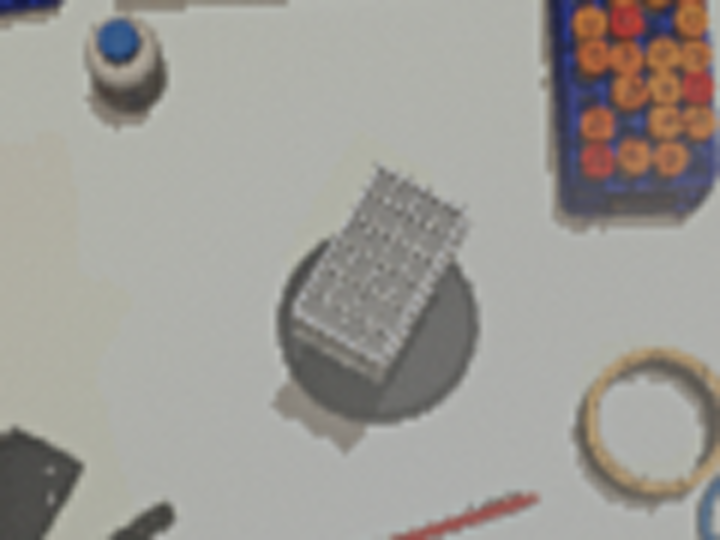

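View pics/s15.png

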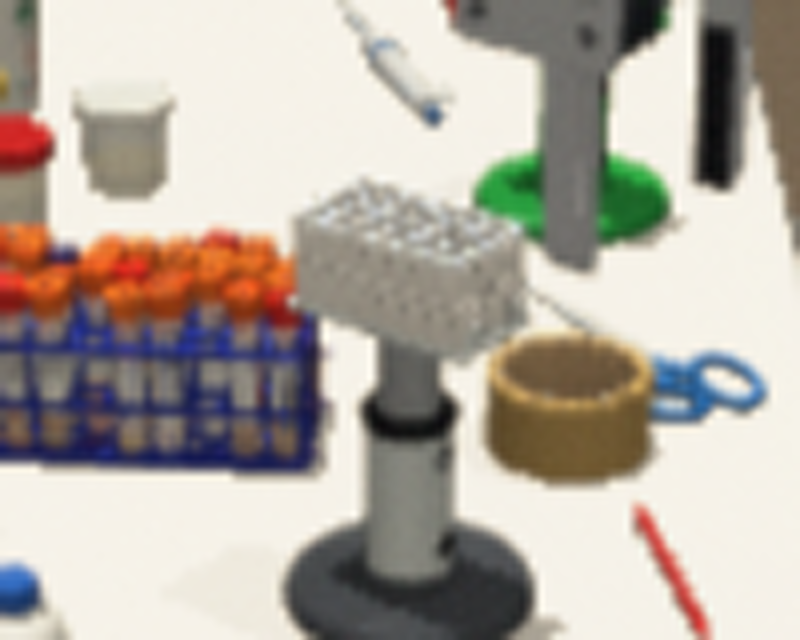

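```bash
python3 - <<'E'
from h import *
p=np.load("s14.npz")["p"].astype(float)
c=np.array([496.4,-180.5,0]);a=np.radians(-36.4);l=np.array([np.cos(a),np.sin(a),0]);s=np.array([-np.sin(a),np.cos(a),0])
# left corner = +l,+s? right = -l,... list corners
for i in(-50,50):
  for j in(-29,29): print(i,j,[proj("side",c+l*i+s*j+[0,0,z]).round(2).tolist() for z in(216,192,168)])
big=cv2.resize(p[160:200,310:352,::-1].astype(np.uint8),None,fx=16,fy=14,interpolation=cv2.INTER_NEAREST);cv2.imwrite("pics/s14b.png",big)
E
```

```text
-50 -29 [[345.8, 176.69], [345.68, 182.34], [345.56, 187.91]]
-50 29 [[336.86, 181.88], [336.8, 187.65], [336.75, 193.33]]
50 -29 [[325.21, 170.4], [325.25, 175.89], [325.28, 181.31]]
50 29 [[316.04, 175.22], [316.15, 180.83], [316.26, 186.35]]
```

View pics/s14b.png

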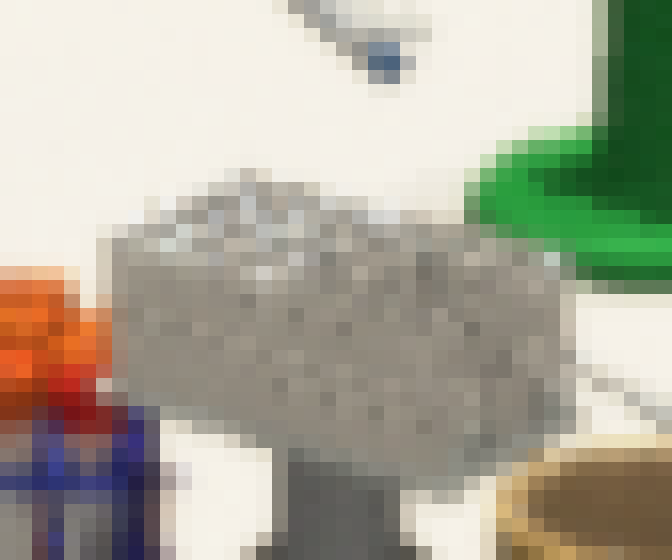

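```bash
python3 - <<'E'
from cell import order
print(order.sign_off())
E
```

```text
the job is handed in; nothing more can be done
None
```

I locked the post in its upper hole and stacked the loose plate on the stand's plate, then handed the job in at about 24 s.

- **Post:** I raised it about 19 mm and turned it counter-clockwise. It then met a firm stop about 35° and again about 16° from the start, at about 0.4 N·m each, which matches the stated 0.35 rad of locked play. The side view showed the upper hole filled while the lower one stayed dark. I left the post in mid-play. I did not check the lock by pulling the post up or down, and the camera was too coarse to show the button's full 10 mm.
- **Stacking:** I lowered the plate in steps of under 1 mm until I felt contact, released it and backed the gripper away. Contact came about 2 mm lower than I expected, though I saw no gap.
- **Last checks:** In the side picture the edges of the two plates line up to within a pixel (about 2.5 mm). The depth fits disagreed slightly, putting the upper plate about 1 mm along its length from where they had put the stand plate. That is within the cameras' 2 mm calibration error, so I left it.
- **Other objects:** I did not touch the timer, bottle, tape roll or green look-alike.

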